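# Stake up the basket stand

### The job

Get the stake stand ready for weaving: swivel its head until the brass pointer lies over the white mark on the foot and lay the head level. Then start every rod on the mat about halfway into a bore of its own and let it go, all of them before any goes further; after that take each further back and push it fully home to the bottom of its bore while the head is still level. Last, tip the head back to 30 degrees, rods rising towards the front, still square to the mark, and leave the other things on the bench undisturbed.

Things in the scene. Friction and masses are not known exactly. Their poses are not given: they have to be found in the camera images.
- rod0: squared pale wood rod, 200 x 14 x 14 mm, about 35 g, lying flat on the bench on a paper-thin dark mat, its centre 7 mm above the bench, under no other thing. Origin at its centre, x along its length; both ends and all four sides are alike. Two or three rods are there; any rod may go in any bore. It must be turned with its sides upright and level (as it lies on the bench) to enter the square bores.
- rod1: as rod0
- rod2: as rod0
- foot (a point): centre of the underside of the stand's round steel foot (210 mm across, 20 mm thick, fixed to the bench), on the swivel axis; its -x axis points to the white mark on its top, roughly towards the robot. A yoke turns on it (column 44 mm across), with the tilt axis 140 mm above the bench, crossing the swivel axis. Yoke cheeks reach to 107 mm either side of the swivel axis, up to 163 mm above the bench.
- bar (a point): middle of the round steel handle bar over the head: 14 mm thick, 120 mm clear between its end posts, along the head's y. Axes are the head's: x into the bores, y along the tilt axis, z up when level. The bar's axis lies 45 mm to the mouths' side of the tilt axis, 58 mm above it, and 36 mm above the head's top face.
- bore0_mouth (a point): centre of the mouth of a bore in the front face of the head, 55 mm to the head's -y side of the middle. Bores are square, 16 x 16 mm, with a small chamfer, 120 mm deep, blind, all running along the head's x at the height of the tilt axis (140 mm above the bench when level). Axes as bar.
- bore1_mouth (a point): the same, middle bore
- bore2_mouth (a point): the same, bore 55 mm to the +y side
- bore0_bottom (a point): centre of the bottom of bore 0, 120 mm from its mouth along x. A rod that is home has its centre 100 mm before this point and stands 80 mm out of the face.
- bore1_bottom (a point): the same for bore 1
- bore2_bottom (a point): the same for bore 2
- swivel (a joint): turn of the yoke and head about the upright axis of the foot, rad, positive anticlockwise from above; 0 = pointer over the mark, bores opening along the foot's -x. Stiff (0.6 N m of friction), stays where it is left; turn it by the handle bar.
- tilt (a joint): tilt of the head (light wood block 150 x 180 x 44 mm in x, y, z, centred on both axes), rad: 0 = level (a stop), positive = the face with the mouths rises; the bar then moves up and away from the mouths' side. 30 degrees = 0.524. Stiff (0.6 N m of friction), stays where it is left; the upper stop is at 0.9.
- mug: blue mug, 80 mm across, 90 mm tall, origin at its foot: leave alone
- small_basket: small wicker basket, 150 mm across, 80 mm tall, origin at its foot: leave alone
- glue: white plastic bottle, 56 mm across, 150 mm tall, origin at its foot: leave alone
- weight: dark iron weight, 64 mm across, 55 mm tall, origin at its foot: leave alone

How it is judged:
By the outcome, as a careful person would: the job done as asked, in the order asked, and still so for the second after the job is handed in, with the robot touching nothing.
Of rod0, rod1, rod2 only 2 to 3 are there at a start; the rules pass over those that are not, and their reading is None.
At some moment in a run one of rod0, rod1, rod2 may be knocked a few centimetres aside while the robot is not near it.
Once in a run the grip may slacken for a moment while it holds something.
It also fails if it takes over 210 s, if anything falls off the work surface, if the arm or the gripper's body presses on something with over 40 N, if the wrist force passes 120 N, or if a joint passes its speed limit or range.

### The arm

A 7-joint arm with a two-finger parallel gripper is mounted at the origin on the work surface. World frame = base frame: x ahead of the robot, y to its left, z up, the work surface at z = 0. Lengths are in m, angles in rad, forces in N, time in s.
With the tool pointing down it reaches from about 0.35 to 0.9 m from the base axis. Payload 8.1 kg.
Tool frame: the origin (TCP) lies midway between the tips of the shut fingers; the grasp point (between the pads) lies 19 mm behind it; x points along the fingers, y is the direction in which the jaws open and shut, and the axes are right-handed (so a half turn about x gives the same grasp; the last joint's range is limited). The gripper opens to 92 mm and grips with 3 to 60 N. Pads are 19 mm wide; open, the fingers measure 130 mm over their backs; the gripper's body (75 mm by 190 mm) begins 47 mm behind the grasp point.
Start: joints at [1.054, 0.434, 0.025, 1.573, -0.012, 1.134, -0.075], TCP at [0.251, -0.572, 0.227] pointing down, gripper open.
Joint ranges: [-2.62, 2.62], [-0.44, 2.09], [-1.27, 1.32], [0.08, 2.57], [-1.32, 4.46], [0.12, 2], [-2.74, 2.74]. Speed limits (rad/s): [2.22, 2.22, 3.01, 3.01, 3.14, 3.14, 3.14].

### API

Orientations are given as [roll, pitch, yaw] about the fixed x, y, z axes, in that order (R = Rz(yaw) Ry(pitch) Rx(roll)).
In Python, from station import ctrl gives the robot as it stands.
- The arm moves only by the shell command python3 -m inch 'ROWS' [OPENING] [FORCE]. ROWS is a JSON object of lists of equal length, an entry for each row: "travel": the shift along the tool's x, y, z in mm, a list of three; "turn": the turn, a rotation vector about the tool's x, y, z in degrees, a list of three. In form: {"travel": [[dx, dy, dz], ...], "turn": [[rx, ry, rz], ...]}. A call has 1 to 8 rows; each row is the pose to reach, as a shift and turn from the pose measured when the call began, along the tool's axes at that moment; what a row does not reach only later rows make up. A row lasts 1/8 s, in which the tool goes at most 62.5 mm and 10.7 degrees, less where a joint would pass 70% of its speed; a pose out of reach is approached as far as the arm can. A call with a gripper value outside its range is refused whole. OPENING is the finger opening in mm, from 0 to 91.8, set as the call begins (- or left out, the last holds). The fingers move at their own pace and stop on an object; FORCE is the grip in N (left out, the last holds). Time passes only in rows, so rows that repeat a pose let the fingers close. It gives the time, the measured TCP pose, the force and the opening at its end, in the units of the state.
- ctrl.sense(): the state, without advancing time (a new reading comes with each control period).
- ctrl.camera(name): name is "side" or "top" or "wrist"; returns the picture (384x512x3 uint8, red, green, blue); there is no depth.
- ctrl.calibration(name): a dict with "vertical_fov" (degrees; the focal length in pixels is half the picture's height over the tangent of half this angle, whatever the lens; pixels are square), "cx", "cy" (the principal point, pixels), "k1" (the pictures are not rectified: a ray, as slopes to the right and down, at radius r is drawn at 1 + k1 r^2 times it, then the intrinsics apply), "pose" (4x4, takes a point from camera to world coordinates). Camera axes: x right, y up, looking along -z (the intrinsics and any distortion apply to the point x, -y, -z); pixel columns grow to the right and rows downward; lengths in m; the calibration is good to about 2 mm. A picture is of the moment at which its call begins: read the wrist's pose just before it. calibration takes no time and is no camera call; for the wrist camera it gives the pose at the moment of the call.
- ctrl.sign_off(): hands the job in, once; it reports no verdict.
Trained networks look in the newest picture that a camera, given by its name, has taken for a name from the list of things; names that differ only in an ending like _2 or _b are one class to them, and where a whole thing is asked for, a point or a joint stands for the part that bears it (a point fixed in the world has none). Each returns a list of dicts, best first, with "score" (0 to 1); they miss things now and then, are a little off and sometimes report something else, mostly with a low value. They report only what shows in the picture. A call takes as long as a camera call.
- ctrl.find_in(camera, label): "rect" ([centre column, centre row, width, height] in pixels, round what is visible of it).
- ctrl.mark_of(camera, label): "uv" ([column, row] in pixels: a listed point, or the origin of a listed thing).
The state is a dict: "t": time; "joints": joint angles; "qvel": joint speeds; "joint_efforts": joint torques, N m; "ee_pos": TCP position; "orientation": TCP orientation; "wrist_force": force on the tool from outside, world axes, zero at the start; "ft_torque": the same for the moment, N m; "finger_gap": opening from 0.0 (shut) to 1.0 (fully open).
Only numpy, scipy, OpenCV 4.12 (cv2) and the standard library are available. Lean on these libraries where they do the work, as an engineer would, in place of code of your own. Each camera call takes 0.05 s, during which the arm holds its last target. There are 200 camera calls.

## Working session

There is one attempt and no reset: what is moved stays moved. The work goes in short steps, Python scripts to look and compute and a shell command to move; the robot and the scene stay as the last step left them, time stands still between calls to the robot, and variables do not carry over. Pictures are saved under pics/ and viewed, about 12 in all and at most 16, crops included, and the job is handed in when it is done.

```bash
ls; mkdir -p pics; cat > h.py <<'E'
import numpy as np, cv2
from scipy.spatial.transform import Rotation as R
from station import ctrl
def K(c):
    f=192/np.tan(np.radians(c["vertical_fov"])/2); return f,c["cx"],c["cy"],c["k1"]
def ray(c,uv):
    f,cx,cy,k=K(c); d=np.array([(uv[0]-cx)/f,(uv[1]-cy)/f]); u=d.copy()
    for _ in range(20): u=d/(1+k*(u@u))
    P=np.array(c["pose"]); v=P[:3,:3]@np.array([u[0],-u[1],-1]); return P[:3,3],v
def onz(c,uv,z):
    o,v=ray(c,uv); return o+v*(z-o[2])/v[2]
def proj(c,p):
    f,cx,cy,k=K(c); P=np.array(c["pose"]); q=P[:3,:3].T@(np.array(p)-P[:3,3]); s=np.array([q[0],-q[1]])/-q[2]
    s=s*(1+k*(s@s)); return s*f+[cx,cy]
def tri(c1,a,c2,b):
    o1,v1=ray(c1,a);o2,v2=ray(c2,b)
    A=np.stack([v1,-v2],1);t=np.linalg.lstsq(A,o2-o1,rcond=None)[0]
    p,q=o1+v1*t[0],o2+v2*t[1]; return (p+q)/2,np.linalg.norm(p-q)
def shot(cam,name=None):
    c=ctrl.calibration(cam); im=ctrl.camera(cam)
    if name: cv2.imwrite('pics/'+name,cv2.cvtColor(im,cv2.COLOR_RGB2BGR))
    return c,im
def pose():
    s=ctrl.sense(); return np.array(s["ee_pos"]),R.from_euler('xyz',s["orientation"])
def to(p,ypr=None,Rt=None):
    """tool-frame travel mm and rotvec deg to target"""
    p0,R0=pose(); tr=R0.inv().apply(np.array(p)-p0)*1000
    if Rt is None: Rt=R0 if ypr is None else R.from_euler('xyz',ypr)
    return tr.round(1),(R0.inv()*Rt).as_rotvec(degrees=True).round(1)
def down(yaw):  # tool x down; jaw axis y at world angle yaw
    y=np.array([np.cos(yaw),np.sin(yaw),0]);x=np.array([0,0,-1.]);return R.from_matrix(np.stack([x,y,np.cross(x,y)],1))
E
python3 - <<'E'
from h import *
s=ctrl.sense(); print({k:np.round(v,3) for k,v in s.items()})
print(pose()[1].as_matrix().round(2))
names="rod0 foot bar bore0_mouth bore1_mouth bore2_mouth swivel mug small_basket glue weight".split()
for cam in("top","side","wrist"):
    c,im=shot(cam,cam+'0.png'); print(cam,np.round(np.array(c["pose"]),3).tolist(),[round(x,2) for x in K(c)])
    for n in names:
        print(n,[(np.round(d["uv"],1).tolist(),round(d["score"],2)) for d in ctrl.mark_of(cam,n)[:4]])
E
```

```text
pics
{'t': np.float64(0.0), 'joints': array([ 1.054,  0.435,  0.025,  1.574, -0.012,  1.134, -0.075]), 'qvel': array([-0.   ,  0.001,  0.001, -0.   ,  0.002, -0.001, -0.001]), 'joint_efforts': array([-0.0000e+00, -6.6785e+01,  9.8500e-01, -3.1446e+01, -6.1000e-02,
        4.2000e-02,  0.0000e+00]), 'ee_pos': array([ 0.251, -0.572,  0.226]), 'orientation': array([-1.495,  1.569,  2.061]), 'wrist_force': array([-0.355,  0.338, -0.161]), 'ft_torque': array([ 0.008,  0.001, -0.017]), 'finger_gap': np.float64(1.001)}
[[-0.    0.4  -0.92]
 [ 0.   -0.92 -0.4 ]
 [-1.   -0.    0.  ]]
top [[-0.022, 0.986, -0.167, 0.416], [-1.0, -0.025, -0.016, 0.02], [-0.02, 0.166, 0.986, 1.241], [0.0, 0.0, 0.0, 1.0]] [np.float64(362.51), 255.57, 195.04, -0.02]
rod0 [([355.8, 206.0], 0.68), ([323.7, 224.3], 0.67), ([340.7, 222.6], 0.5)]
foot []
bar [([208.0, 178.4], 0.8)]
bore0_mouth [([217.2, 199.6], 0.56), ([370.0, 169.0], 0.45), ([242.3, 179.7], 0.29)]
bore1_mouth [([204.7, 188.4], 0.72)]
bore2_mouth [([188.4, 180.9], 0.78), ([243.9, 179.3], 0.54)]Traceback (most recent call last):
  File "<stdin>", line 8, in <module>
ValueError: it knows: bar, bore0_bottom, bore0_mouth, bore1_bottom, bore1_mouth, bore2_bottom, bore2_mouth, foot, glue, mug, rod, small_basket, weight
```

```bash
python3 -c "
import cv2,numpy as np
a=[cv2.imread('pics/%s0.png'%n) for n in('top','side')]
cv2.imwrite('pics/ts.png',cv2.resize(np.vstack(a),(448*1,672))[:600]) if 0 else None
"; python3 -m inch --help 2>&1 | head -5
```

```text
invalid input: not JSON, or not a number[ WARN:0@0.015] global loadsave.cpp:275 findDecoder imread_('pics/side0.png'): can't open/read file: check file path/integrity
```

View pics/top0.png

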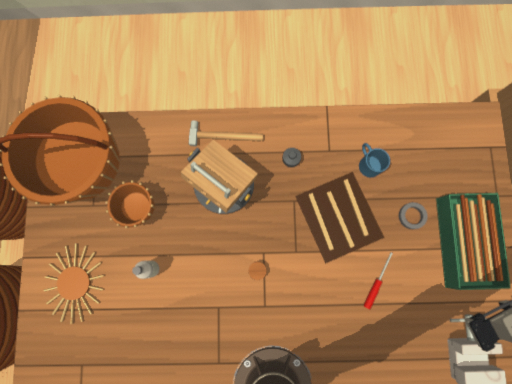

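The top view shows three rods on the mat at (320,221), (337,214) and (355,205). The stand is at about (222,180), swivelled, with its handle bar at (210,178). The mug is at (375,162), the glue at (146,269), the small basket at (130,204) and the weight at (292,157).

```bash
python3 - <<'E'
from h import *
names="rod foot bar bore0_mouth bore1_mouth bore2_mouth bore0_bottom bore1_bottom bore2_bottom mug small_basket glue weight".split()
obs={}
for cam in("top","side"):
    c,im=shot(cam,cam+'1.png'); obs[cam]=(c,{})
    if cam=="side":print(cam,np.round(np.array(c["pose"]),3).tolist(),[round(x,2) for x in K(c)])
    for n in names:
        r=ctrl.mark_of(cam,n); obs[cam][1][n]=r
        print(cam,n,[(np.round(d["uv"],1).tolist(),round(d["score"],2)) for d in r[:4]])
ct,t=obs["top"];cs,s=obs["side"]
for n in names:
    if t[n] and s[n]: print(n,[a.round(4) if i==0 else round(a,4) for i,a in enumerate(tri(ct,t[n][0]["uv"],cs,s[n][0]["uv"]))])
for d in t["rod"]: print(onz(ct,d["uv"],.007).round(4),d["score"])
im=cv2.imread('pics/top1.png')[90:270,160:410]; cv2.imwrite('pics/topc.png',cv2.resize(im,None,fx=3.2,fy=3.2,interpolation=cv2.INTER_CUBIC))
E
```

```text
top rod [([342.2, 220.7], 0.65), ([356.9, 207.8], 0.61), ([320.3, 223.8], 0.61)]
top foot []
top bar [([211.5, 178.4], 0.89), ([289.3, 161.3], 0.68)]
top bore0_mouth [([214.5, 202.7], 0.97)]
top bore1_mouth [([206.1, 189.0], 0.81)]
top bore2_mouth [([190.1, 182.3], 0.73)]
top bore0_bottom [([244.4, 177.0], 0.64)]
top bore1_bottom [([228.1, 161.5], 0.85)]
top bore2_bottom [([216.8, 157.0], 0.97)]
top mug [([370.4, 168.0], 0.59), ([357.3, 207.9], 0.34)]
top small_basket [([134.8, 209.7], 0.97)]
top glue [([151.4, 272.8], 0.81), ([216.0, 203.1], 0.69)]
top weight [([289.4, 159.0], 0.8), ([341.2, 220.4], 0.36)]
side [[-0.942, 0.257, -0.214, 0.348], [-0.334, -0.738, 0.586, 0.632], [-0.007, 0.623, 0.782, 0.938], [0.0, 0.0, 0.0, 1.0]] [np.float64(353.09), 260.21, 187.12, 0.02]
side rod [([293.0, 155.7], 0.87), ([284.3, 142.6], 0.64), ([292.5, 168.9], 0.53)]
side foot [([216.3, 234.9], 0.95)]
side bar [([214.0, 205.0], 0.9)]
side bore0_mouth [([244.8, 218.6], 0.57)]
side bore1_mouth [([222.2, 223.2], 0.6)]
side bore2_mouth [([204.0, 236.6], 0.85), ([203.9, 200.9], 0.34)]
side bore0_bottom [(
[... 558 characters left out ...]
84]), np.float64(0.0141)]
bore1_mouth [array([0.6204, 0.1894, 0.1495]), np.float64(0.0051)]
bore2_mouth [array([0.6465, 0.2403, 0.1462]), np.float64(0.001)]
bore0_bottom [array([0.6647, 0.0731, 0.1126]), np.float64(0.002)]
bore1_bottom [array([0.7088, 0.1221, 0.1294]), np.float64(0.0095)]
bore2_bottom [array([0.7311, 0.1594, 0.136 ]), np.float64(0.0074)]
mug [array([ 0.7153, -0.356 ,  0.0182]), np.float64(0.0166)]
small_basket [array([0.5872, 0.4561, 0.0219]), np.float64(0.0114)]
glue [array([0.3739, 0.399 , 0.0008]), np.float64(0.0112)]
weight [array([ 0.7516, -0.0808,  0.0024]), np.float64(0.0017)]
[ 0.5285 -0.2516  0.007 ] 0.65
[ 0.5714 -0.3044  0.007 ] 0.61
[ 0.5198 -0.1769  0.007 ] 0.61
```

View pics/topc.png

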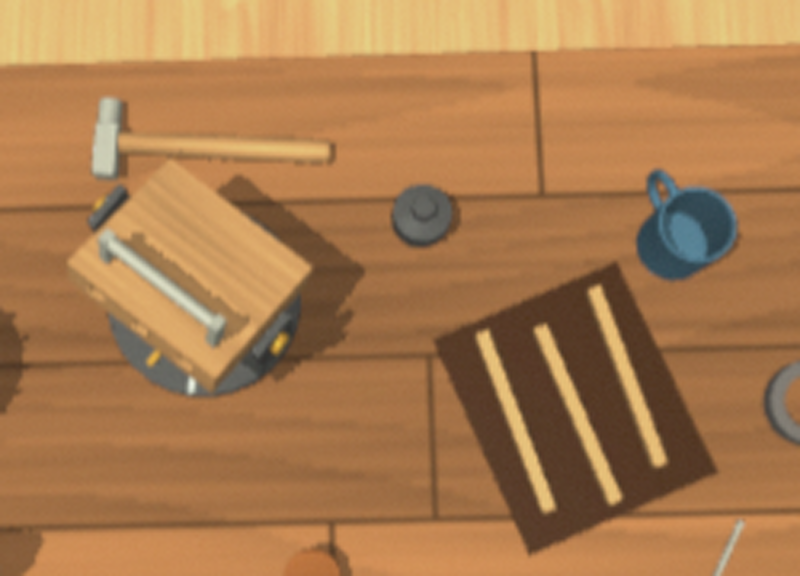

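View pics/side1.png

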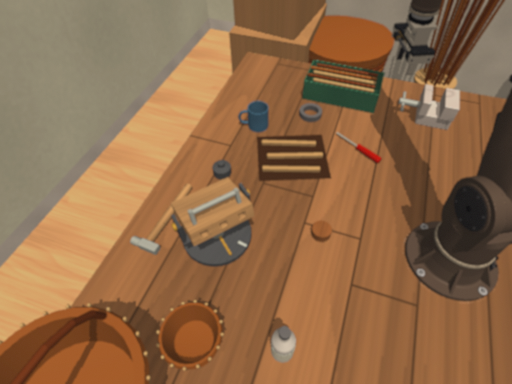

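```bash
cat >> h.py <<'E'
from scipy.optimize import least_squares
L={"bar":(-45,0,58)}
for i,y in enumerate((-55,0,55)): L[f"bore{i}_mouth"]=(-75,y,0); L[f"bore{i}_bottom"]=(45,y,0)
def stand(x,n):
    if n=="foot": return np.array([x[0],x[1],0])
    return np.array([x[0],x[1],.14])+R.from_euler('ZY',[x[2],x[3]]).apply(np.array(L[n])/1000)
def fitstand(ob,x0,free=(0,1,2,3)):
    free=list(free)
    def f(v):
        x=np.array(x0,float);x[free]=v
        return np.concatenate([proj(c,stand(x,n))-uv for c,n,uv in ob])
    r=least_squares(f,np.array(x0,float)[free],loss='soft_l1',f_scale=2.)
    x=np.array(x0,float);x[free]=r.x
    return x,f(r.x).reshape(-1,2)
def lookstand(cams,x0,free=(0,1,2,3)):
    ob=[]
    for cam in cams:
        c,im=shot(cam)
        for n in list(L)+["foot"]:
            r=ctrl.mark_of(cam,n)
            if r and r[0]["score"]>.5: ob.append((c,n,np.array(r[0]["uv"])))
    return fitstand(ob,x0,free),ob
E
python3 - <<'E'
from h import *
(x,r),ob=lookstand(("top","side","top","side"),[.65,.13,-.6,.2])
print(x.round(4),np.degrees(x[2:]).round(1)); print([(o[1],a.round(1).tolist()) for o,a in zip(ob,r)])
c=ctrl.calibration("top")
for n,uv in(("mark",(220,210.3)),("mark2",(220.3,208.5)),("ptr",(207.8,201.6))):
    p=onz(c,uv,.021);d=p[:2]-x[:2];print(n,p.round(4),np.hypot(*d).round(4),np.degrees(np.arctan2(-d[1],-d[0])).round(1))
cs=ctrl.calibration("side")
for n,uv in(("mark",(243,244)),("ptr",(226,246))):
    p=onz(cs,uv,.021);d=p[:2]-x[:2];print(n,p.round(4),np.hypot(*d).round(4),np.degrees(np.arctan2(-d[1],-d[0])).round(1))
# rods: threshold pale
im=cv2.imread('pics/top1.png'); hsv=cv2.cvtColor(im,cv2.COLOR_BGR2HSV)
m=(hsv[...,2]>140).astype(np.uint8); 
roi=np.zeros_like(m); cv2.fillPoly(roi,[np.array([[301,195],[351,176],[380,236],[327,258]])],1); m&=roi
nn,lab,st,ce=cv2.connectedComponentsWithStats(m)
for i in range(1,nn):
    if st[i,4]<60: continue
    (cx,cy),wh,a=cv2.minAreaRect(np.argwhere(lab==i)[:,::-1].astype(np.float32))
    b=cv2.boxPoints(((cx,cy),wh,a)); l=np.array([onz(c,q,.014)[:2] for q in b])
    e=[l[1]-l[0],l[2]-l[1]]; k=max(e,key=lambda v:v@v); print(onz(c,(cx,cy),.014).round(4),[np.linalg.norm(v).round(3) for v in e],np.degrees(np.arctan2(k[1],k[0])).round(1))
E
```

```text
[ 0.666   0.1501 -0.733   0.2093] [-42.  12.]
[('bar', [-2.0, -0.5]), ('bore0_mouth', [0.4, 1.4]), ('bore0_bottom', [0.7, 0.2]), ('bore1_mouth', [-1.8, 3.7]), ('bore1_bottom', [0.4, 3.8]), ('bore2_mouth', [2.2, 1.7]), ('bore2_bottom', [-2.5, 0.1]), ('bar', [3.2, -0.3]), ('bore0_mouth', [-2.7, 2.5]), ('bore0_bottom', [1.0, -4.3]), ('bore1_mouth', [-0.5, 0.6]), ('bore1_bottom', [-1.7, 1.4]), ('bore2_mouth', [-1.7, -2.0]), ('bore2_bottom', [1.1, 1.1]), ('foot', [0.9, -1.7]), ('bar', [1.1, -1.7]), ('bore0_mouth', [3.9, 4.1]), ('bore0_bottom', [-1.1, -3.7]), ('bore1_mouth', [-4.0, 0.7]), ('bore1_bottom', [2.7, 3.6]), ('bore2_mouth', [51.8, -26.3]), ('bore2_bottom', [-5.3, -1.4]), ('bar', [1.3, -2.1]), ('bore0_mouth', [-2.8, 0.8]), ('bore0_bottom', [-2.0, -2.4]), ('bore1_mouth', [0.5, 2.4]), ('bore2_mouth', [-1.5, -1.8]), ('bore2_bottom', [-0.4, 2.4]), ('foot', [0.3, -0.3])]
mark [0.5726 0.1625 0.021 ] 0.0942 -7.6
mark2 [0.5787 0.1615 0.021 ] 0.088 -7.4
ptr [0.6035 0.2041 0.021 ] 0.0826 -40.8
mark [0.5751 0.1634 0.021 ] 0.0919 -8.3
ptr [0.6197 0.186  0.021 ] 0.0586 -37.8
[ 0.5728 -0.2982  0.014 ] [np.float64(0.017), np.float64(0.201)] -163.3
[ 0.5341 -0.2438  0.014 ] [np.float64(0.017), np.float64(0.201)] -159.8
[ 0.5282 -0.1774  0.014 ] [np.float64(0.017), np.float64(0.202)] -162.1
```

```bash
python3 - <<'E'
from h import *
x=[.666,.150,np.radians(-41.5),.2]
b=stand(x,"bar"); print(b.round(4))
print(to([.45,-.2,.36],Rt=down(x[2])), to([b[0],b[1],.36],Rt=down(x[2])))
E
```

```text
[0.6416 0.1716 0.2058]
(array([-133.3, -261. , -331.6]), array([-24.8,   0. ,   0. ])) (array([-133.3, -524.2, -656.4]), array([-24.8,   0. ,   0. ]))
```

```bash
python3 -m inch '{"travel":[[-60,0,0],[-115,-15,-20],[-133,-50,-62],[-133,-88,-110],[-133,-126,-157],[-133,-163,-204],[-133,-200,-251],[-133,-238,-298]],"turn":[[0,0,0],[0,0,0],[-4,0,0],[-8,0,0],[-12,0,0],[-16,0,0],[-20,0,0],[-24.8,0,0]]}' 70 20; python3 - <<'E'
from h import *
x=[.666,.150,np.radians(-41.5),.2];b=stand(x,"bar")
print(to([b[0],b[1],.36],Rt=down(x[2])))
E
```

```text
t: 4.55
ee_pos: [0.4291, -0.2328, 0.36]
orientation: [1.617, 1.57, -0.675]
wrist_force: [1.5, -0.4, 0.7]
finger_gap: 0.76
(array([-1.000e-01, -1.077e+02, -4.439e+02]), array([ 0.1, -0. , -0. ]))
```

```bash
python3 -m inch '{"travel":[[0,-13,-55],[0,-27,-110],[0,-40,-165],[0,-54,-220],[0,-67,-275],[0,-80,-330],[0,-94,-385],[0,-108,-444]],"turn":[[0,0,0],[0,0,0],[0,0,0],[0,0,0],[0,0,0],[0,0,0],[0,0,0],[0,0,0]]}'; python3 - <<'E'
from h import *
x=np.array([.666,.150,np.radians(-41.5),.2])
c,im=shot("wrist","w1.png"); p,r=pose(); print(p,r.as_matrix().round(3).tolist(),"cam",np.array(c["pose"]).round(3).tolist())
(y,r),ob=lookstand(("wrist","top","side","wrist"),x)
print(y.round(4),np.degrees(y[2:])); print([(o[1],o[2].round(0).tolist(),a.round(1).tolist()) for o,a in zip(ob,r)])
E
```

```text
t: 5.55
ee_pos: [0.6423, 0.1729, 0.3601]
orientation: [1.571, 1.569, -0.723]
wrist_force: [1.0, -0.8, 0.5]
finger_gap: 0.764
[0.64256627 0.18215915 0.35799631] [[-0.001, 0.755, -0.655], [0.004, -0.655, -0.755], [-1.0, -0.004, -0.003]] cam [[0.75, 0.634, 0.186, 0.694], [-0.661, 0.72, 0.213, 0.23], [0.001, -0.282, 0.959, 0.518], [0.0, 0.0, 0.0, 1.0]]
[ 0.6684  0.1488 -0.6786  0.2424] [-38.88272411  13.88773124]
[('bar', [265.0, 188.0], [-0.1, -0.6]), ('bore0_mouth', [235.0, 219.0], [-1.5, -1.5]), ('bore0_bottom', [311.0, 205.0], [2.6, 2.6]), ('bore1_mouth', [234.0, 176.0], [-2.5, 2.5]), ('bore1_bottom', [314.0, 173.0], [0.8, -2.1]), ('bore2_mouth', [232.0, 137.0], [-3.2, -0.4]), ('bore2_bottom', [314.0, 130.0], [1.3, 1.7]), ('bore0_bottom', [244.0, 177.0], [-1.3, -2.1]), ('bore1_bottom', [228.0, 162.0], [1.3, 2.6]), ('bore2_mouth', [356.0, 205.0], [-165.9, -23.6]), ('bore2_bottom', [219.0, 154.0], [-3.9, 1.0]), ('bar', [213.0, 205.0], [0.8, -3.5]), ('bore0_mouth', [244.0, 214.0], [-2.5, 0.5]), ('bore0_bottom', [222.0, 194.0], [0.3, -2.2]), ('bore1_mouth', [222.0, 227.0], [1.3, -3.1]), ('bore1_bottom', [203.0, 197.0], [2.1, 2.9]), ('bore2_mouth', [205.0, 236.0], [-0.5, -2.7]), ('bore2_bottom', [190.0, 208.0], [-3.1, 0.1]), ('foot', [222.0, 226.0], [-4.8, 8.7]), ('bar', [258.0, 180.0], [1.1, -0.3]), ('bore0_mouth', [230.0, 214.0], [-1.1, -3.1]), ('bore0_bottom', [306.0, 200.0], [3.4, 1.1]), ('bore1_mouth', [226.0, 170.0], [0.6, 1.8]), ('bore1_bottom', [310.0, 164.0], [-0.4, -0.4]), ('bore2_mouth', [227.0, 129.0], [-4.0, 0.5]), ('bore2_bottom', [309.0, 124.0], [0.9, 1.1])]
```

View pics/w1.png

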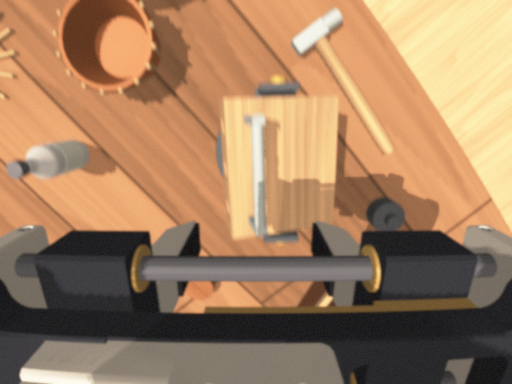

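The wrist view shows the head's top with the bar running from (256,118) to (262,234). It leans about 3° in the image, which agrees with the fitted yaw of -39°. Nothing stands near the bar.

```bash
python3 - <<'E'
from h import *
x=np.array([.668,.149,np.radians(-39),.235])
b=stand(x,"bar"); print(b,pose()[0])
print(to(b-[0,0,.015],Rt=down(x[2])))
E
```

```text
[0.64448492 0.16804214 0.20688377] [0.64141536 0.17178184 0.3599428 ]
(array([168.1,   4.6,   0.8]), array([-2.4,  0. , -0.1]))
```

```bash
python3 -m inch '{"travel":[[0,4.6,0.8],[55,4.6,0.8],[110,4.6,0.8],[150,4.6,0.8],[168,4.6,0.8],[168,4.6,0.8]],"turn":[[-2.4,0,0],[-2.4,0,0],[-2.4,0,0],[-2.4,0,0],[-2.4,0,0],[-2.4,0,0]]}' 60 && python3 -m inch '{"travel":[[0,0,0],[0,0,0],[0,0,0],[0,0,0],[0,0,0],[0,0,0]],"turn":[[0,0,0],[0,0,0],[0,0,0],[0,0,0],[0,0,0],[0,0,0]]}' 0 20
```

```text
t: 8.15
ee_pos: [0.6443, 0.1679, 0.1915]
orientation: [0.089, 1.57, -2.162]
wrist_force: [-0.1, 0.1, 0.2]
finger_gap: 0.652
t: 8.9
ee_pos: [0.6442, 0.168, 0.1916]
orientation: [-0.015, 1.57, -2.266]
wrist_force: [-0.5, -0.1, 1.1]
finger_gap: 0.144
```

```bash
python3 - <<'E'
from h import *
p,r=pose(); print(p,r.as_matrix().round(3).tolist())
a=np.array([.668,.149]); y=r.as_matrix()[:,1]; yaw=np.arctan2(y[1],y[0]); print(np.degrees(yaw))
rel=(p[:2]-a); Rr=np.linalg.norm(rel); print(Rr, np.degrees(np.arctan2(-rel[1],-rel[0])))
# arc to head yaw -8
d=np.radians(-8)-yaw
for k in range(1,9):
    q=d*k/8; Rz=R.from_euler('z',q); t=np.append(a,0)+Rz.apply(np.append(rel,0)); t[2]=p[2]
    print(to(t,Rt=Rz*r))
E
```

```text
[0.64420194 0.16803691 0.19160547] [[-0.001, 0.778, -0.629], [-0.001, -0.629, -0.778], [-1.0, -0.0, 0.001]]
-38.96376161618642
0.030475422644403522 -38.657550493494696
(array([0. , 0.1, 2.1]), array([-3.9, -0. ,  0. ]))
(array([0. , 0.3, 4.1]), array([-7.7, -0. ,  0. ]))
(array([0. , 0.7, 6.1]), array([-11.6,  -0. ,   0. ]))
(array([0. , 1.1, 8.1]), array([-15.5,  -0. ,   0. ]))
(array([ 0. ,  1.8, 10.1]), array([-19.4,  -0. ,   0. ]))
(array([ 0. ,  2.5, 12. ]), array([-23.2,  -0. ,   0. ]))
(array([ 0. ,  3.4, 13.9]), array([-27.1,  -0. ,   0. ]))
(array([ 0. ,  4.4, 15.7]), array([-31.,  -0.,   0.]))
```

```bash
python3 -m inch '{"travel":[[0,0.1,2.1],[0,0.3,4.1],[0,0.7,6.1],[0,1.1,8.1],[0,1.8,10.1],[0,2.5,12],[0,3.4,13.9],[0,4.4,15.7]],"turn":[[-3.9,0,0],[-7.7,0,0],[-11.6,0,0],[-15.5,0,0],[-19.4,0,0],[-23.2,0,0],[-27.1,0,0],[-31,0,0]]}' 0 25; python3 -m inch '{"travel":[[0,0,0]],"turn":[[0,0,0]]}'; python3 - <<'E'
from h import *
p,r=pose(); y=r.as_matrix()[:,1]; print(np.degrees(np.arctan2(y[1],y[0])), ctrl.sense()["wrist_force"],ctrl.sense()["ft_torque"])
shot("top","t2.png"); (x,rr),ob=lookstand(("top","side"),[.668,.149,-.14,.2])
print(x,np.degrees(x[2:]))
ims=[cv2.resize(cv2.imread('pics/t2.png')[130:230,160:270],None,fx=4,fy=4,interpolation=cv2.INTER_CUBIC)]
shot("side","s2.png"); ims.append(cv2.resize(cv2.imread('pics/s2.png')[180:280,160:250],None,fx=4,fy=4,interpolation=cv2.INTER_CUBIC))
cv2.imwrite('pics/c2.png',np.hstack(ims))
# angle now of head from -45,58 tilt for levelling
E
```

```text
t: 9.9
ee_pos: [0.6385, 0.155, 0.1917]
orientation: [2.858, 1.568, 1.15]
wrist_force: [3.7, 6.6, -3.9]
finger_gap: 0.143
t: 10.02
ee_pos: [0.6386, 0.1548, 0.1916]
orientation: [2.947, 1.568, 1.24]
wrist_force: [-1.8, -2.8, 2.6]
finger_gap: 0.142
-7.837337088247262 [-1.8122456  -2.83159452  2.63276698] [-0.63135275  0.41709111 -0.4234926 ]
[ 0.66641835  0.14724926 -0.22911114  0.24892603] [-13.12710118  14.26241106]
```

View pics/c2.png

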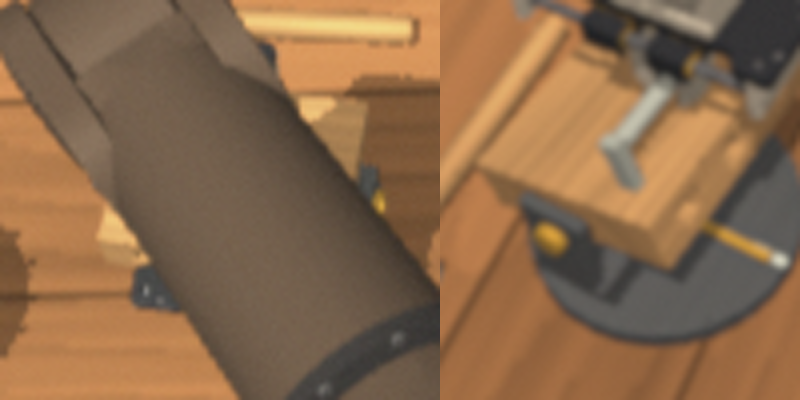

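```bash
python3 -m inch '{"travel":[[2.2,-3.2,0],[4.4,-6.8,0],[6.4,-10.4,0],[8.2,-14,0],[9,-15.5,0],[9.4,-16.5,0],[9.4,-16.5,0]],"turn":[[0,0,0],[0,0,0],[0,0,0],[0,0,0],[0,0,0],[0,0,0],[0,0,0]]}'; python3 - <<'E'
from h import *
p,r=pose(); y=r.as_matrix()[:,1]; print(p,np.degrees(np.arctan2(y[1],y[0])), ctrl.sense()["wrist_force"],ctrl.sense()["ft_torque"])
E
```

```text
t: 11.9
ee_pos: [0.6261, 0.1574, 0.1846]
orientation: [2.117, 1.56, 0.408]
wrist_force: [9.3, -0.9, 6.0]
finger_gap: 0.143
[0.62614071 0.15744102 0.1846173 ] -7.880286347639232 [ 9.28946626 -0.9116956   6.0098397 ] [-0.23581578 -2.32983368 -0.32194799]
```

```bash
python3 -m inch '{"travel":[[2,-3,0],[4,-6,0],[4,-6,0],[4,-6,0]],"turn":[[0,0,0],[0,0,0],[0,0,0],[0,0,0]]}'; python3 - <<'E'
from h import *
p,r=pose(); y=r.as_matrix()[:,1]; print(p,np.degrees(np.arctan2(y[1],y[0])), ctrl.sense()["wrist_force"],ctrl.sense()["ft_torque"])
E
```

```text
t: 12.4
ee_pos: [0.6238, 0.158, 0.1827]
orientation: [2.005, 1.553, 0.296]
wrist_force: [7.6, -3.0, 5.7]
finger_gap: 0.148
[0.62379072 0.15803123 0.18272189] -7.954278838334104 [ 7.62622025 -3.00262563  5.65125522] [-0.58682305 -1.9661601  -0.26652167]
```

```bash
python3 -m inch '{"travel":[[3,-5,0],[5,-8,0],[5,-8,0],[5,-8,0],[5,-8,0]],"turn":[[0,0,0],[0,0,0],[0,0,0],[0,0,0],[0,0,0]]}'; python3 - <<'E'
from h import *
p,r=pose(); y=r.as_matrix()[:,1]; print(p,np.degrees(np.arctan2(y[1],y[0])), ctrl.sense()["wrist_force"],ctrl.sense()["ft_torque"])
E
```

```text
t: 13.02
ee_pos: [0.6232, 0.1582, 0.182]
orientation: [1.923, 1.537, 0.21]
wrist_force: [14.7, -4.9, 13.2]
finger_gap: 0.145
[0.62323154 0.15821482 0.1820396 ] -8.146966787259501 [14.70858831 -4.85062602 13.21287607] [-1.13544384 -3.59700994 -0.27723473]
```

The force rises with no further motion, so the head is at the level stop. I'll relax, release and look.

```bash
python3 -m inch '{"travel":[[-2,3,0],[-3,5,0]],"turn":[[0,0,0],[0,0,0]]}' && python3 -m inch '{"travel":[[0,0,0],[0,0,0],[0,0,0],[-30,0,0],[-90,0,0],[-150,0,0],[-180,-40,0],[-180,-60,0]],"turn":[[0,0,0],[0,0,0],[0,0,0],[0,0,0],[0,0,0],[0,0,0],[0,0,0],[0,0,0]]}' 60; python3 -m inch '{"travel":[[0,0,0],[0,0,0]],"turn":[[0,0,0],[0,0,0]]}'; python3 - <<'E'
from h import *
shot("wrist","w3.png"); shot("side","s3.png")
(x,rr),ob=lookstand(("wrist","side","wrist","side"),[.668,.149,-.14,.0])
print(x,np.degrees(x[2:])); print([(o[1],o[2].round(0).tolist(),a.round(1).tolist()) for o,a in zip(ob,rr)])
ims=[cv2.resize(cv2.imread('pics/w3.png'),(0,0),fx=.9,fy=.9)]
i2=cv2.resize(cv2.imread('pics/s3.png')[180:280,160:250],None,fx=3.4,fy=3.4,interpolation=cv2.INTER_CUBIC)
h=np.zeros((346,i2.shape[1],3),np.uint8);h[:340]=i2[:340];h2=np.hstack([ims[0],h[:ims[0].shape[0]]]);cv2.imwrite('pics/c3.png',h2)
E
```

```text
t: 13.28
ee_pos: [0.626, 0.1577, 0.1841]
orientation: [1.933, 1.542, 0.221]
wrist_force: [-7.5, -0.4, -4.3]
finger_gap: 0.145
t: 14.28
ee_pos: [0.561, 0.1668, 0.366]
orientation: [1.959, 1.536, 0.249]
wrist_force: [-0.5, -0.3, 0.5]
finger_gap: 0.657
t: 14.52
ee_pos: [0.5617, 0.1666, 0.3661]
orientation: [1.952, 1.535, 0.241]
wrist_force: [0.2, 0.0, 0.5]
finger_gap: 0.651
[ 0.66776987  0.14948098 -0.18784963  0.05838723] [-10.7629911    3.34534157]
[('bar', [304.0, 180.0], [0.7, -2.9]), ('bore0_mouth', [274.0, 204.0], [-3.0, 1.0]), ('bore0_bottom', [349.0, 204.0], [0.4, 2.0]), ('bore1_mouth', [273.0, 166.0], [0.3, 1.8]), ('bore1_bottom', [355.0, 172.0], [0.1, -1.4]), ('bore2_mouth', [281.0, 125.0], [-5.5, 2.6]), ('bore2_bottom', [359.0, 129.0], [1.5, 2.3]), ('bar', [222.0, 201.0], [0.4, 0.9]), ('bore0_bottom', [207.0, 190.0], [2.8, -0.6]), ('bore1_mouth', [234.0, 222.0], [0.8, -2.5]), ('bore1_bottom', [201.0, 202.0], [-2.4, 0.1]), ('bore2_mouth', [225.0, 237.0], [-1.9, -2.8]), ('bore2_bottom', [291.0, 167.0], [-104.8, 49.3]), ('foot', [218.0, 233.0], [-1.7, 1.8]), ('bar', [307.0, 179.0], [-1.7, -1.1]), ('bore0_mouth', [271.0, 209.0], [0.2, -3.7]), ('bore0_bottom', [349.0, 207.0], [0.8, -0.4]), ('bore1_mouth', [274.0, 168.0], [-0.9, -0.5]), ('bore1_bottom', [356.0, 170.0], [-0.7, 0.1]), ('bore2_mouth', [280.0, 129.0], [-4.4, -1.7]), ('bore2_bottom', [360.0, 129.0], [0.8, 3.3]), ('bar', [223.0, 204.0], [-0.9, -2.4]), ('bore0_mouth', [246.0, 207.0], [-0.8, -2.4]), ('bore0_bottom', [209.0, 191.0], [1.0, -1.4]), ('bore1_mouth', [233.0, 222.0], [1.1, -2.5]), ('bore1_bottom', [201.0, 202.0], [-2.0, 0.3]), ('bore2_mouth', [225.0, 236.0], [-2.5, -1.4]), ('bore2_bottom', [186.0, 216.0], [0.0, 0.9]), ('foot', [218.0, 232.0], [-1.3, 3.2])]
```

View pics/c3.png

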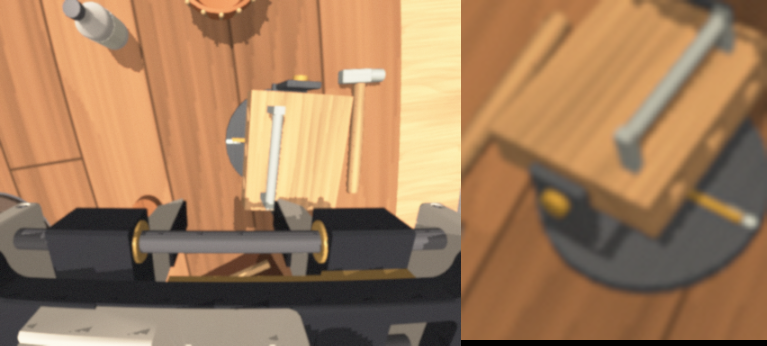

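```bash
python3 - <<'E'
import cv2
cv2.imwrite('pics/w3c.png',cv2.resize(cv2.imread('pics/w3.png')[90:245,240:400],None,fx=4,fy=3.85,interpolation=cv2.INTER_CUBIC))
E
```

```text
(no output)
```

View pics/w3c.png

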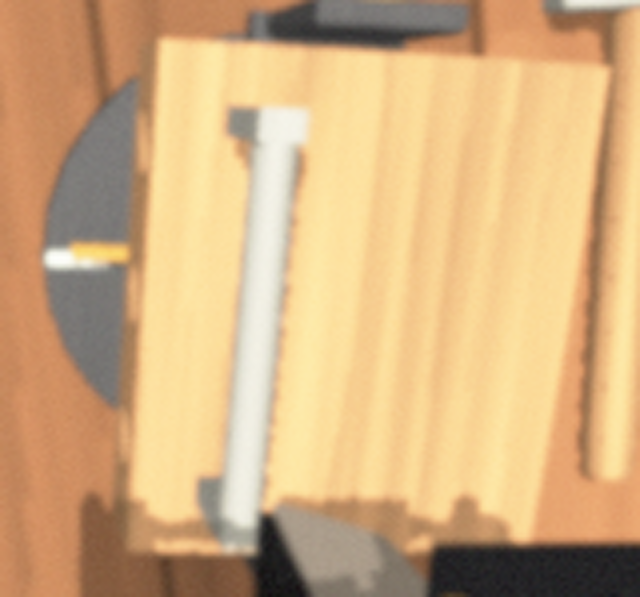

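```bash
python3 - <<'E'
from h import *
c=ctrl.calibration("wrist")
f=lambda u,v:(240+u/4,90+v/3.85)
g=lambda a,z:onz(c,f(*a),z)
def ang(v): return np.degrees(np.arctan2(v[1],v[0])).round(1)
b=g((280,128),.198)-g((240,525),.198); print("bar dir-90",ang(b)-90,np.linalg.norm(b), "mid",(g((280,128),.198)+g((240,525),.198))/2)
e=[g(a,.162) for a in((160,38),(610,66),(130,550),(530,540))]
print("front edge",ang(e[0]-e[2])-90,"side",ang(e[1]-e[0]),"back",ang(e[1]-e[3])-90,[np.linalg.norm(v) for v in(e[0]-e[2],e[1]-e[0])])
m=g((48,261),.02);m2=g((105,265),.02);print("mark",m,m2,ang(m2-m))
for z in(.02,.03):
  p=g((72,250),z);q=g((127,254),z);print("ptr",p,q,ang(q-p))
for A in([.668,.149],):print(ang(-(m[:2]-A)))
# foot circle rim left
r=np.array([g(a,.02)[:2] for a in((48,230),(47,290),(62,170),(70,345),(95,115),(110,400))])
s=least_squares(lambda v:np.hypot(*(r-v).T)-.105,[.668,.149]);print("foot",s.x,s.fun.round(4))
E
```

```text
bar dir-90 -10.700000000000003 0.1288349071928248 mid [0.62700001 0.15692625 0.198     ]
front edge -10.0 side -10.7 back -10.5 [np.float64(0.18109143614755313), np.float64(0.14751102336622274)]
mark [0.56617246 0.16212611 0.02      ] [0.59183386 0.15648521 0.02      ] -12.4
ptr [0.57778376 0.16576619 0.02      ] [0.60251995 0.16028443 0.02      ] -12.5
ptr [0.57757807 0.16724628 0.03      ] [0.601824   0.16187318 0.03      ] -12.5
-7.3
foot [0.66992317 0.1518217 ] [-0.0003  0.0012  0.0001 -0.0007 -0.0003 -0.0002]
```

```bash
python3 - <<'E'
from h import *
print(to([.6245,.158,.183],Rt=down(np.radians(-10.5))))
E
```

```text
(array([185. ,  58.2,   2.3]), array([ 2.5, -0.8, -1.8]))
```

```bash
python3 -m inch '{"travel":[[0,30,2],[0,58,2.3],[60,58.2,2.3],[120,58.2,2.3],[165,58.2,2.3],[185,58.2,2.3],[185,58.2,2.3]],"turn":[[2.5,-0.8,-1.8],[2.5,-0.8,-1.8],[2.5,-0.8,-1.8],[2.5,-0.8,-1.8],[2.5,-0.8,-1.8],[2.5,-0.8,-1.8],[2.5,-0.8,-1.8]]}' 60 && python3 -m inch '{"travel":[[0,0,0],[0,0,0],[0,0,0],[0,0,0],[0,0,0]],"turn":[[0,0,0],[0,0,0],[0,0,0],[0,0,0],[0,0,0]]}' 0 50 && python3 -m inch '{"travel":[[0,0,0.8],[0,0,1.8],[0,0.1,2.6],[0,0.2,3.6],[0,0.2,3.6],[0,0.2,3.6]],"turn":[[-1.2,0,0],[-2.4,0,0],[-3.6,0,0],[-4.8,0,0],[-4.8,0,0],[-4.8,0,0]]}' ; python3 - <<'E'
from h import *
p,r=pose(); y=r.as_matrix()[:,1]; print(p,np.degrees(np.arctan2(y[1],y[0])), ctrl.sense()["wrist_force"],ctrl.sense()["ft_torque"])
E
```

```text
t: 17.3
ee_pos: [0.6236, 0.1575, 0.1812]
orientation: [-1.033, 1.568, -2.787]
wrist_force: [1.3, 0.4, 0.6]
finger_gap: 0.652
t: 17.92
ee_pos: [0.6244, 0.1574, 0.1815]
orientation: [-0.648, 1.569, -2.402]
wrist_force: [14.2, -0.8, -8.4]
finger_gap: 0.158
t: 18.68
ee_pos: [0.6248, 0.1549, 0.1815]
orientation: [2.862, 1.57, 1.192]
wrist_force: [4.8, 4.4, -4.8]
finger_gap: 0.136
[0.62480683 0.15485417 0.18145206] -5.704487758249146 [ 4.80140319  4.36085195 -4.81986191] [ 0.734819   -0.90751221 -0.32186519]
```

```bash
python3 -m inch '{"travel":[[3,0,0],[6,0,0],[6,0,0]],"turn":[[0,0,0],[0,0,0],[0,0,0]]}' && python3 -m inch '{"travel":[[-4,0,0],[-5,0,0]],"turn":[[0,0,0],[0,0,0]]}' && python3 -m inch '{"travel":[[0,0,0],[0,0,0],[0,0,0],[-30,0,0],[-90,0,0],[-150,0,0],[-180,-40,0],[-180,-60,0]],"turn":[[0,0,0],[0,0,0],[0,0,0],[0,0,0],[0,0,0],[0,0,0],[0,0,0],[0,0,0]]}' 60 20; python3 -m inch '{"travel":[[0,-40,0],[0,-60,0],[0,-60,0],[0,-60,0]],"turn":[[0,0,0],[0,0,0],[0,0,0],[0,0,0]]}'; python3 - <<'E'
from h import *
c,_=shot("wrist","w4.png");import json;json.dump({k:np.array(v).tolist() for k,v in c.items()},open("w4.json","w"))
(x,rr),ob=lookstand(("wrist","side","wrist"),[.668,.149,-.14,.0])
print(x,np.degrees(x[2:]))
cv2.imwrite('pics/w4c.png',cv2.resize(cv2.imread('pics/w4.png')[70:250,240:440],None,fx=4,fy=3.3,interpolation=cv2.INTER_CUBIC))
E
```

```text
t: 19.05
ee_pos: [0.6241, 0.1557, 0.1763]
orientation: [-3.05, 1.569, 1.563]
wrist_force: [-3.9, 1.1, 6.2]
finger_gap: 0.152
t: 19.3
ee_pos: [0.6247, 0.1554, 0.1774]
orientation: [-2.613, 1.568, 2.0]
wrist_force: [17.0, 8.2, -37.6]
finger_gap: 0.137
t: 20.3
ee_pos: [0.5645, 0.1627, 0.3615]
orientation: [2.454, 1.564, 0.786]
wrist_force: [0.3, 0.8, -0.1]
finger_gap: 0.656
t: 20.8
ee_pos: [0.5055, 0.1681, 0.3615]
orientation: [2.346, 1.564, 0.677]
wrist_force: [0.6, -0.2, 0.2]
finger_gap: 0.653
[ 0.66760787  0.15013111 -0.12632834  0.05011891] [-7.2380805   2.87160175]
```

View pics/w4c.png

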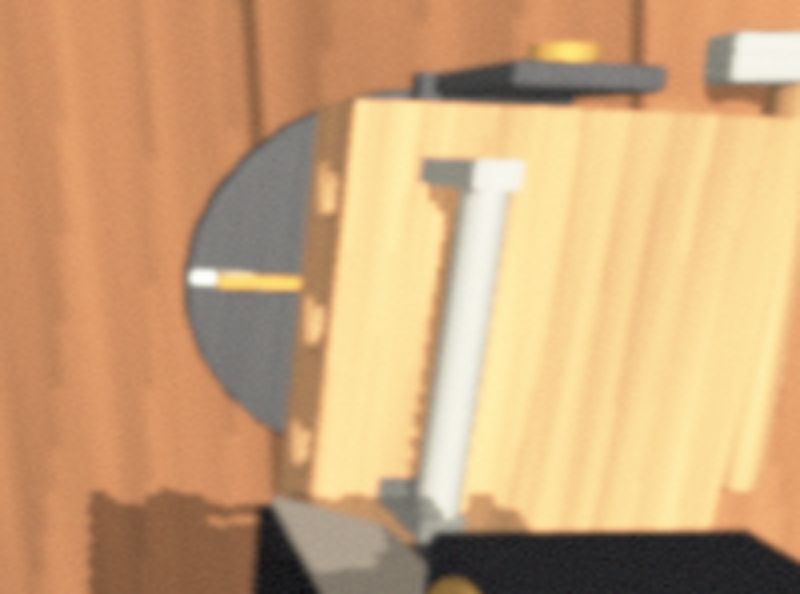

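```bash
cat > ms.py <<'E'
from h import *
import json
c=json.load(open("w4.json"));f=lambda a:np.array([240+a[0]/4,70+a[1]/3.3])
P=[((-75,90,22),(354,99)),((-75,-90,22),(312,498)),((75,90,22),(840,118)),((-45,56,58),(484,190)),((-45,-56,58),(442,510)),((-75,55,0),(327,190)),((-75,0,0),(313,320)),((-75,-55,0),(299,440))]
P=P[:2]+P[3:]
def fn(v): 
    return np.concatenate([proj(c,np.array([v[0],v[1],.14])+R.from_euler('ZY',[v[2],v[3]]).apply(np.array(l)/1000))-f(a) for l,a in P])
s=least_squares(fn,[.668,.15,-.12,0],loss='soft_l1');print(s.x[:2],np.degrees(s.x[2:]),s.fun.reshape(-1,2).round(1).tolist())
for t in (0,2,4):
    s2=least_squares(lambda v:fn([*v,np.radians(t)]),[.668,.15,-.12]);print(t,s2.x,s2.cost)
g=lambda a,z:onz(c,f(a),z)
m=g((203,277),.02); print("mark",m,"bearing",[np.degrees(np.arctan2(m[1]-A[1],-(m[0]-A[0]))).round(1) for A in((.668,.15),(.67,.1515),s.x[:2])])
for z in(.022,.028):
    for a in((222,282),(298,284)):
        p=g(a,z);print(z,p,[np.degrees(np.arctan2(p[1]-A[1],-(p[0]-A[0]))).round(1) for A in((.668,.15),(.67,.1515),s.x[:2])])
print(np.array(c["pose"])[:3,3])
E
python3 ms.py
```

```text
[0.66966996 0.15189713] [-6.48089916  1.77168794] [[-0.0, -1.3], [-0.5, 12.2], [-0.2, 1.5], [-0.2, -4.3], [-0.1, -1.0], [0.4, 0.0], [0.9, 1.1]]
0 [ 0.67091233  0.15222665 -0.12064407] 80.38564927636165
2 [ 0.66940812  0.15277182 -0.12060722] 84.42982390810813
4 [ 0.66784026  0.15331398 -0.12062984] 92.00904239783114
mark [0.57202061 0.16259554 0.02      ] bearing [np.float64(7.5), np.float64(6.5), np.float64(6.3)]
0.022 [0.58018752 0.15934451 0.022     ] [np.float64(6.1), np.float64(5.0), np.float64(4.8)]
0.022 [0.6145538  0.15495546 0.022     ] [np.float64(5.3), np.float64(3.6), np.float64(3.2)]
0.028 [0.57938078 0.1603509  0.028     ] [np.float64(6.7), np.float64(5.6), np.float64(5.3)]
0.028 [0.61333259 0.15601478 0.028     ] [np.float64(6.3), np.float64(4.6), np.float64(4.2)]
[0.51329511 0.24279112 0.51950338]
```

```bash
python3 - <<'E'
from h import *
print(to([.6235,.1562,.225],Rt=down(np.radians(-7))))
E
```

```text
(array([136.7, 118.8,   1.3]), array([ 1.4, -0.3, -0.2]))
```

```bash
python3 -m inch '{"travel":[[0,60,1],[0,118.8,1.3],[60,118.8,1.3],[110,118.8,1.3],[136,118.8,1.3],[136,118.8,1.3]],"turn":[[1.4,0,0],[1.4,0,0],[1.4,0,0],[1.4,0,0],[1.4,0,0],[1.4,0,0]]}' 0 && python3 -m inch '{"travel":[[8,0,0],[14,0,0],[18,0,0],[21,0,0],[21,0,0]],"turn":[[0,0,0],[0,0,0],[0,0,0],[0,0,0],[0,0,0]]}'
```

```text
t: 22.95
ee_pos: [0.6225, 0.1555, 0.2235]
orientation: [-3.137, 1.568, 1.453]
wrist_force: [1.0, -0.3, -0.3]
finger_gap: 0.052
t: 23.58
ee_pos: [0.6223, 0.1559, 0.2062]
orientation: [2.509, 1.567, 0.816]
wrist_force: [-9.7, -4.5, 25.0]
finger_gap: 0.005
```

```bash
python3 -m inch '{"travel":[[2,0,0],[4,0,0],[4,0,0],[4,0,0]],"turn":[[0,0,0],[0,0,0],[0,0,0],[0,0,0]]}' && python3 -m inch '{"travel":[[-30,0,0],[-90,0,0],[-130,0,0],[-150,0,0]],"turn":[[0,0,0],[0,0,0],[0,0,0],[0,0,0]]}' 45; python3 - <<'E'
from h import *
c=ctrl.calibration("top"); 
def rods(im,z=.014):
    hsv=cv2.cvtColor(im,cv2.COLOR_RGB2HSV); m=(hsv[...,2]>140).astype(np.uint8)
    roi=np.zeros_like(m); cv2.fillPoly(roi,[np.array([[301,195],[351,176],[380,236],[327,258]])],1); m&=roi
    nn,lab,st,ce=cv2.connectedComponentsWithStats(m)
    for i in range(1,nn):
        if st[i,4]<60: continue
        (cx,cy),wh,a=cv2.minAreaRect(np.argwhere(lab==i)[:,::-1].astype(np.float32))
        b=cv2.boxPoints(((cx,cy),wh,a)); l=np.array([onz(c,q,z)[:2] for q in b]); e=[l[1]-l[0],l[2]-l[1]]; k=max(e,key=lambda v:v@v)
        print(onz(c,(cx,cy),z).round(4),np.linalg.norm(k).round(3),np.degrees(np.arctan2(k[1],k[0]))%180)
rods(shot("top","t5.png")[1]); shot("side","s5.png")
cv2.imwrite('pics/s5c.png',cv2.resize(cv2.imread('pics/s5.png')[90:270,160:360],None,fx=4,fy=3.3,interpolation=cv2.INTER_CUBIC))
p=pose()[0];print(p,to([.53,-.21,.32],Rt=down(np.radians(-72))))
E
```

```text
t: 24.08
ee_pos: [0.6222, 0.1559, 0.2061]
orientation: [2.103, 1.565, 0.41]
wrist_force: [-11.4, -5.2, 26.4]
finger_gap: 0.005
t: 24.58
ee_pos: [0.622, 0.1562, 0.3596]
orientation: [2.064, 1.561, 0.371]
wrist_force: [0.9, 0.6, -0.5]
finger_gap: 0.389
[ 0.5744 -0.2991  0.014 ] 0.201 16.892591671762318
[ 0.5281 -0.1772  0.014 ] 0.205 18.12344678504084
[ 0.5334 -0.2444  0.014 ] 0.2 19.26027738150907
[0.62226978 0.15634814 0.35921994] (array([ 36.9, -47.2, 375.1]), array([65. , -0.6, -0.3]))
```

View pics/s5c.png

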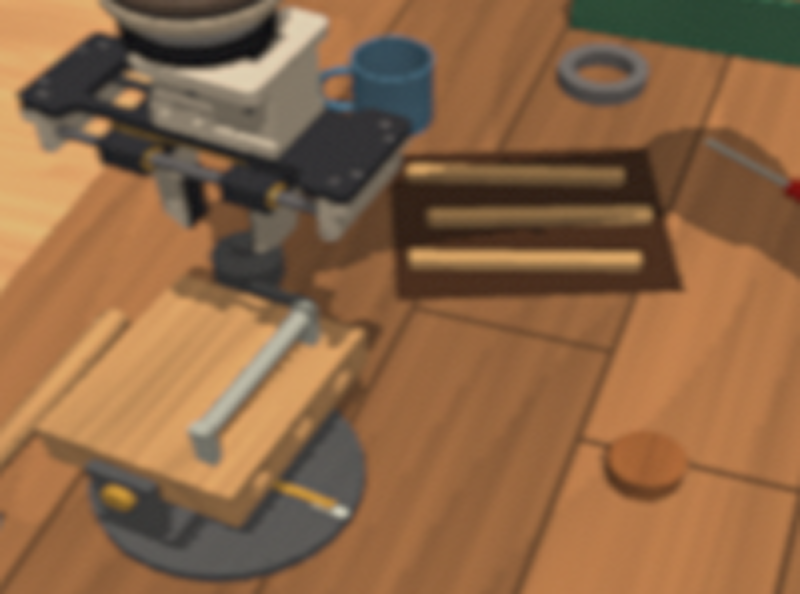

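The side view shows the pointer ending on the white mark (crop 340,510), the head level, and all three rods on the mat.

```bash
python3 -m inch '{"travel":[[0,-6,47],[0,-12,94],[10,-18,141],[20,-24,188],[30,-30,235],[37,-36,282],[37,-42,329],[37,-47,375]],"turn":[[8,0,0],[16,0,0],[25,0,0],[33,0,0],[41,0,0],[49,0,0],[57,0,0],[65,0,0]]}' 45 20; python3 -m inch '{"travel":[[0,0,0],[0,0,0]],"turn":[[0,0,0],[0,0,0]]}'; python3 - <<'E'
from h import *
p,r=pose();print(p,np.degrees(np.arctan2(*r.as_matrix()[[1,0],1])),to([.528,-.177,.003],Rt=down(np.radians(-71.9))))
c,im=shot("wrist","w6.png")
for d in ctrl.mark_of("wrist","rod"): print(onz(c,d["uv"],.007),d["score"],d["uv"])
E
```

```text
t: 25.68
ee_pos: [0.529, -0.2115, 0.3187]
orientation: [-3.009, 1.561, 0.442]
wrist_force: [0.9, -0.3, 0.7]
finger_gap: 0.492
t: 25.92
ee_pos: [0.5287, -0.2108, 0.3177]
orientation: [-2.866, 1.562, 0.586]
wrist_force: [-0.1, 0.2, 0.1]
finger_gap: 0.487
[ 0.52874816 -0.21081375  0.31774522] -72.23964841473261 (array([314.9, -31.7,  -6.8]), array([-0.3, -0.5,  0.1]))
[ 0.57446161 -0.29700006  0.007     ] 0.96 [312.0, 148.5]
[ 0.52714896 -0.17596267  0.007     ] 0.93 [235.5, 153.1]
[ 0.53378248 -0.25493219  0.007     ] 0.87 [280.7, 163.5]
```

View pics/w6.png

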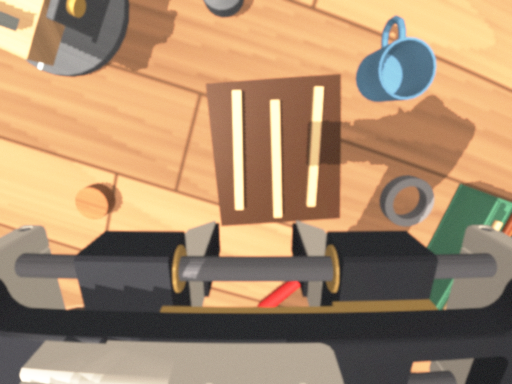

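Wrist view: rods upright in the image at (238,150), (276,158) and (316,147). They agree with the top-camera estimate, so I'll take the left one.

```bash
python3 -m inch '{"travel":[[60,-31.5,-6],[120,-31.5,-6],[180,-31.5,-6],[240,-31.5,-6],[280,-31.5,-6],[305,-31.5,-6],[314,-31.5,-6],[314,-31.5,-6]],"turn":[[0,-0.5,0],[0,-0.5,0],[0,-0.5,0],[0,-0.5,0],[0,-0.5,0],[0,-0.5,0],[0,-0.5,0],[0,-0.5,0]]}' && python3 -m inch '{"travel":[[0,0,0],[0,0,0],[0,0,0],[0,0,0]],"turn":[[0,0,0],[0,0,0],[0,0,0],[0,0,0]]}' 0 25 && python3 -m inch '{"travel":[[-60,0,0],[-120,0,0],[-180,0,0],[-240,0,0],[-240,0,0]],"turn":[[0,0,0],[0,0,0],[0,0,0],[0,0,0],[0,0,0]]}'; python3 - <<'E'
from h import *
A=np.array([.6685,.1505]);ps=np.radians(-6.9)
u=np.array([np.cos(ps),np.sin(ps)]);n=np.array([-u[1],u[0]])
for b,l in((2,.055),(1,0),(0,-.055)):
    m=A-.075*u+l*n; print(b,m,"TCP pre (tip 20mm before)",m-.12*u)
m=A-.075*u+.055*n-.13*u
print(pose()[0],to([*m,.2415],Rt=down(ps-np.pi/2)))
E
```

```text
t: 27.02
ee_pos: [0.5283, -0.1755, 0.0045]
orientation: [-1.892, 1.568, 1.563]
wrist_force: [0.4, -0.2, 0.6]
finger_gap: 0.494
t: 27.52
ee_pos: [0.5286, -0.1758, 0.005]
orientation: [-2.189, 1.568, 1.266]
wrist_force: [0.0, 0.1, 3.7]
finger_gap: 0.147
t: 28.15
ee_pos: [0.531, -0.1768, 0.2501]
orientation: [2.818, 1.561, -0.011]
wrist_force: [0.6, -0.0, -0.4]
finger_gap: 0.151
2 [0.60065073 0.21411192] TCP pre (tip 20mm before) [0.48151984 0.22852834]
1 [0.5940432  0.15951026] TCP pre (tip 20mm before) [0.47491232 0.17392668]
0 [0.58743567 0.10490861] TCP pre (tip 20mm before) [0.46830479 0.11932503]
[ 0.53102993 -0.1767543   0.25009279] (array([   8. , -405.1,  -68.5]), array([24.8, -0.6, -0.1]))
```

```bash
python3 -m inch '{"travel":[[0,-51,-8],[0,-102,-17],[0,-153,-26],[0,-204,-34],[2,-255,-43],[4,-306,-52],[6,-357,-60],[8,-405,-68]],"turn":[[3,0,0],[6,0,0],[9,0,0],[12,0,0],[15,0,0],[18,0,0],[21,0,0],[24.8,-0.6,0]]}'; python3 -m inch '{"travel":[[0,0,0],[0,0,0]],"turn":[[0,0,0],[0,0,0]]}'; python3 - <<'E'
from h import *
p,r=pose();print(p,ctrl.sense()["finger_gap"],np.degrees(np.arctan2(*r.as_matrix()[[1,0],1]))+90)
import json
c,im=shot("wrist","w7.png");json.dump({k:np.array(v).tolist() for k,v in c.items()},open("w7.json","w"))
(x,rr),ob=lookstand(("wrist","wrist"),[.668,.1505,-.12,0],(0,1,2));print(x)
print([(o[1],o[2].round(0).tolist(),a.round(1).tolist()) for o,a in zip(ob,rr)])
E
```

```text
t: 29.15
ee_pos: [0.47, 0.2308, 0.2405]
orientation: [0.857, 1.568, -2.406]
wrist_force: [0.2, -0.2, -0.8]
finger_gap: 0.149
t: 29.4
ee_pos: [0.4696, 0.23, 0.2394]
orientation: [0.85, 1.566, -2.412]
wrist_force: [0.2, -0.5, 0.4]
finger_gap: 0.148
[0.46960621 0.23004073 0.23942809] 0.14844111024118484 -6.91316936841325
[ 0.66776971  0.1501511  -0.11022775  0.        ]
[('bore0_mouth', [383.0, 46.0], [-0.3, 0.9]), ('bore0_bottom', [382.0, 50.0], [8.4, -158.8]), ('bore1_mouth', [319.0, 46.0], [0.0, 0.1]), ('bore2_mouth', [257.0, 46.0], [-2.2, -0.4]), ('bore0_mouth', [383.0, 49.0], [0.0, -1.8]), ('bore1_mouth', [320.0, 44.0], [1.1, 2.1]), ('bore2_mouth', [258.0, 44.0], [-1.2, 2.3])]
```

View pics/w7.png

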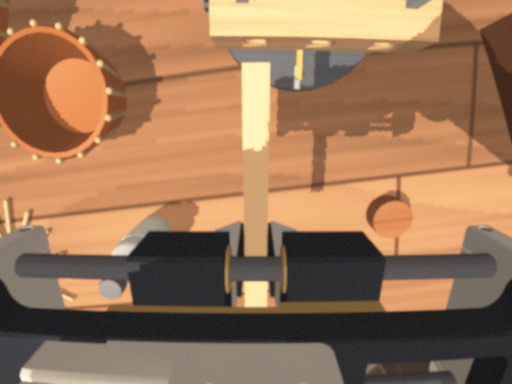

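The wrist view shows the rod held straight along column 256. The three mouths are at (257,44), (319,45) and (383,46), and bore 2 is almost dead ahead. I'll descend to bore height for a same-depth comparison.

```bash
python3 - <<'E'
from h import *
ps=np.radians(-6.4);u=np.array([np.cos(ps),np.sin(ps)]);m=np.array([.5995,.2136])
print(to([*(m-.13*u),.138],Rt=down(ps-np.pi/2)))
E
```

```text
(array([102.5,   2.5,  -0.8]), array([-0.6,  0.1, -0.1]))
```

```bash
python3 -m inch '{"travel":[[50,1,0],[90,1.5,0],[102,1.5,-0.8],[102,1.5,-0.8]],"turn":[[-0.5,0,0],[-0.5,0,0],[-0.5,0,0],[-0.5,0,0]]}'; python3 - <<'E'
from h import *
p,r=pose();print(p,ctrl.sense()["finger_gap"],np.degrees(np.arctan2(*r.as_matrix()[[1,0],1]))+90)
c,im=shot("wrist","w8.png")
for n in ("bore2_mouth","bore1_mouth"): print([(d["uv"],d["score"],onz(c,d["uv"],.14)) for d in ctrl.mark_of("wrist",n)])
cv2.imwrite('pics/w8c.png',cv2.resize(cv2.imread('pics/w8.png')[0:160,180:400],None,fx=3.6,fy=3.6,interpolation=cv2.INTER_CUBIC))
E
```

```text
t: 30.85
ee_pos: [0.4705, 0.2292, 0.1386]
orientation: [0.759, 1.567, -2.495]
wrist_force: [-0.4, -0.0, -0.4]
finger_gap: 0.152
[0.47047821 0.22918441 0.13856997] 0.15172343419171555 -6.451262610550046
[]
[([364.8, 2.8], 0.7, array([0.59435836, 0.15908109, 0.14      ]))]
```

View pics/w8c.png

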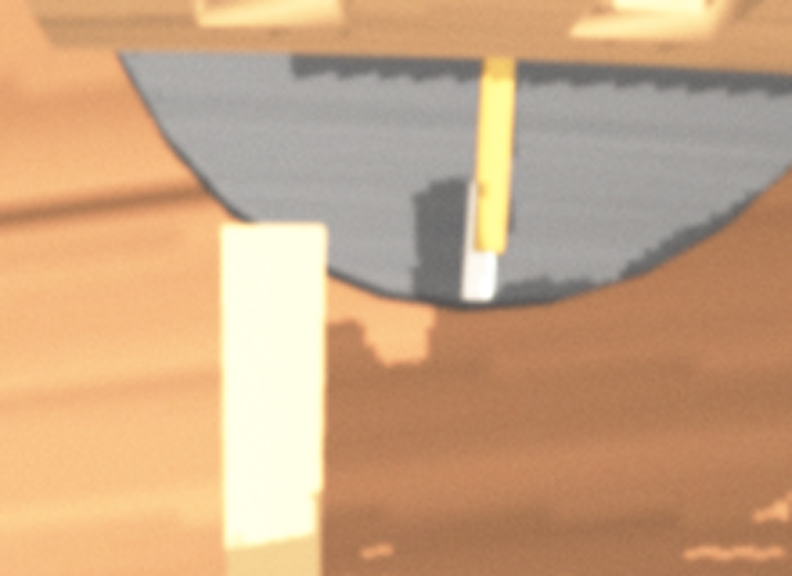

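```bash
python3 - <<'E'
from h import *
c=ctrl.calibration("wrist"); g=lambda a,z:onz(c,(180+a[0]/3.6,a[1]/3.6),z)
def ang(v): return np.degrees(np.arctan2(v[1],v[0])).round(2)
print("edge",ang(g((40,45),.118)-g((792,73),.118))-90, "mouth low lips",ang(g((200,22),.131)-g((572,37),.131))-90)
print("rod",ang(g((273.5,225),.147)-g((273.5,545),.147)),"tip",g((273.5,225),.147),"mouth2 low lip mid",g((271,22),.131))
for z in(.022,.028):print("ptr",ang(g((497,60),z)-g((491,250),z)),g((491,250),z))
m=g((478,298),.02);m2=g((470,190),.02);print("mark end",m,"mark left edge",m2,g((465,298),.02),"dir",ang(g((470,190),.02)-g((465,298),.02)))
A=np.array([.668,.1503])
print(np.degrees(np.arctan2(m[1]-A[1],A[0]-m[0])))
E
```

```text
edge -7.659999999999997 mouth low lips -7.959999999999994
rod -6.36 tip [0.57132444 0.21789655 0.147     ] mouth2 low lip mid [0.60241316 0.2147515  0.131     ]
ptr -5.66 [0.57863985 0.15999683 0.022     ]
ptr -5.66 [0.57797459 0.16132373 0.028     ]
mark end [0.56727794 0.16371451 0.02      ] mark left edge [0.59402161 0.16404358 0.02      ] [0.5676285  0.16713913 0.02      ] dir -6.69
7.586203595342703
```

```bash
python3 -m inch '{"travel":[[0,0,-10],[0,0,-20],[0,0,-27],[0,0,-32],[0,0,-36],[0,0,-40],[0,0,-44],[0,0,-48]],"turn":[[0,0,0],[0,0,0],[0,0,0],[0,0,0],[0,0,0],[0,0,0],[0,0,0],[0,0,0]]}'
```

```text
t: 32.0
ee_pos: [0.5192, 0.2244, 0.14]
orientation: [1.877, 1.57, -1.377]
wrist_force: [0.6, -1.0, 0.0]
finger_gap: 0.15
```

```bash
python3 -m inch '{"travel":[[0,0,-7],[0,0,-14],[0,0,-21],[0,0,-28],[0,0,-35],[0,0,-41],[0,0,-41]],"turn":[[0,0,0],[0,0,0],[0,0,0],[0,0,0],[0,0,0],[0,0,0],[0,0,0]]}' && python3 -m inch '{"travel":[[0,0,0],[0,0,0],[0,0,0],[-40,0,0],[-90,0,30],[-140,0,60]],"turn":[[0,0,0],[0,0,0],[0,0,0],[0,0,0],[0,0,0],[0,0,0]]}' 40; python3 - <<'E'
from h import *
c=ctrl.calibration("top"); im=shot("top","t9.png")[1]
hsv=cv2.cvtColor(im,cv2.COLOR_RGB2HSV); m=(hsv[...,2]>140).astype(np.uint8)
roi=np.zeros_like(m); cv2.fillPoly(roi,[np.array([[301,195],[351,176],[380,236],[327,258]])],1); m&=roi
nn,lab,st,ce=cv2.connectedComponentsWithStats(m)
for i in range(1,nn):
    if st[i,4]<60: continue
    (cx,cy),wh,a=cv2.minAreaRect(np.argwhere(lab==i)[:,::-1].astype(np.float32))
    b=cv2.boxPoints(((cx,cy),wh,a)); l=np.array([onz(c,q,.014)[:2] for q in b]); e=[l[1]-l[0],l[2]-l[1]]; k=max(e,key=lambda v:v@v)
    print(onz(c,(cx,cy),.014).round(4),np.linalg.norm(k).round(3),np.degrees(np.arctan2(k[1],k[0]))%180)
shot("side","s9.png");print([ (d["uv"],d["score"]) for d in ctrl.mark_of("side","rod")])
print(pose()[0],to([.533,-.245,.3],Rt=down(np.radians(-71))))
E
```

```text
t: 32.88
ee_pos: [0.5606, 0.2195, 0.1399]
orientation: [2.299, 1.57, -0.955]
wrist_force: [-0.1, -0.5, -1.0]
finger_gap: 0.148
t: 33.62
ee_pos: [0.5, 0.2265, 0.2812]
orientation: [1.956, 1.57, -1.298]
wrist_force: [0.3, 0.7, 0.3]
finger_gap: 0.434
[ 0.5729 -0.2984  0.014 ] 0.203 16.842704452272187
[ 0.5354 -0.243   0.014 ] 0.201 20.28956958973407
[([241.5, 238.0], 0.78), ([295.8, 154.8], 0.59), ([285.0, 141.3], 0.5)]
[0.50081441 0.22805821 0.28317165] (array([-17.5, 466.5, -84.5]), array([-25.4,  -0.4,   0.1]))
```

```bash
python3 -m inch '{"travel":[[0,58,-10],[0,116,-21],[0,175,-31],[0,233,-42],[0,291,-53],[0,350,-63],[0,408,-74],[0,466,-84]],"turn":[[-3,0,0],[-6,0,0],[-9,0,0],[-12,0,0],[-15,0,0],[-18,0,0],[-22,0,0],[-26,0,0]]}' 45; python3 -m inch '{"travel":[[0,0,0],[0,0,0]],"turn":[[0,0,0],[0,0,0]]}'; python3 - <<'E'
from h import *
c,im=shot("wrist","w10.png")
for d in ctrl.mark_of("wrist","rod"): print(onz(c,d["uv"],.007),d["score"],d["uv"])
hsv=cv2.cvtColor(im,cv2.COLOR_RGB2HSV)
m=((hsv[...,2]>150)&(hsv[...,1]<150)).astype(np.uint8); m[228:]=0
nn,lab,st,ce=cv2.connectedComponentsWithStats(m)
for i in range(1,nn):
    if st[i,4]<300: continue
    (cx,cy),wh,a=cv2.minAreaRect(np.argwhere(lab==i)[:,::-1].astype(np.float32))
    b=cv2.boxPoints(((cx,cy),wh,a)); l=np.array([onz(c,q,.014)[:2] for q in b]); e=[l[1]-l[0],l[2]-l[1]]; k=max(e,key=lambda v:v@v);q=min(e,key=lambda v:v@v)
    if np.linalg.norm(q)<.03: print((cx,cy),onz(c,(cx,cy),.014).round(4),np.linalg.norm(k).round(3),np.linalg.norm(q).round(3),np.degrees(np.arctan2(k[1],k[0]))%180)
print(pose()[0],to([.5345,-.2435,.004],Rt=down(np.radians(-70.3))))
E
```

```text
t: 34.78
ee_pos: [0.5322, -0.2468, 0.2811]
orientation: [-3.048, 1.566, 0.438]
wrist_force: [1.0, 0.0, -0.5]
finger_gap: 0.493
t: 35.02
ee_pos: [0.5317, -0.247, 0.2796]
orientation: [-2.537, 1.567, 0.948]
wrist_force: [0.5, 1.6, -0.4]
finger_gap: 0.489
[ 0.53592764 -0.24742025  0.007     ] 0.84 [256.4, 159.0]
(296.49591064453125, 143.04507446289062) [ 0.5808 -0.2961  0.014 ] 0.207 0.022 16.2813095225561
[ 0.53230555 -0.24534925  0.28048062] (array([276.5,  -0.5,  -1.5]), array([ 0.1, -0.3,  0.1]))
```

```bash
python3 -m inch '{"travel":[[60,0,-3],[120,0,-3],[180,0,-3],[230,0,-3],[262,0,-3],[275,0,-3],[276,0,-3],[276,0,-3]],"turn":[[0,-0.3,0],[0,-0.3,0],[0,-0.3,0],[0,-0.3,0],[0,-0.3,0],[0,-0.3,0],[0,-0.3,0],[0,-0.3,0]]}' && python3 -m inch '{"travel":[[0,0,0],[0,0,0],[0,0,0],[0,0,0]],"turn":[[0,0,0],[0,0,0],[0,0,0],[0,0,0]]}' 0 25 && python3 -m inch '{"travel":[[-60,0,0],[-120,0,0],[-180,0,0],[-235,0,0],[-235,0,0]],"turn":[[0,0,0],[0,0,0],[0,0,0],[0,0,0],[0,0,0]]}'; python3 - <<'E'
from h import *
ps=np.radians(-6.5);u=np.array([np.cos(ps),np.sin(ps)]);n=np.array([-u[1],u[0]])
m2=np.array([.6015,.2145])
m=m2-.055*n-.13*u
print(pose()[0],to([*m,.2395],Rt=down(ps-np.pi/2)))
E
```

```text
t: 36.12
ee_pos: [0.5373, -0.2435, 0.006]
orientation: [-2.968, 1.57, 0.52]
wrist_force: [0.3, 0.3, -0.4]
finger_gap: 0.492
t: 36.62
ee_pos: [0.5373, -0.2436, 0.0062]
orientation: [3.102, 1.57, 0.306]
wrist_force: [-1.2, 1.0, 2.0]
finger_gap: 0.145
t: 37.25
ee_pos: [0.5395, -0.2443, 0.246]
orientation: [2.502, 1.561, -0.293]
wrist_force: [0.0, -0.7, -0.7]
finger_gap: 0.15
[ 0.53950097 -0.24428012  0.24603974] (array([   4.7, -418.9,  -73.1]), array([26.3, -0.5, -0.2]))
```

```bash
python3 -m inch '{"travel":[[0,-52,-9],[0,-104,-18],[0,-156,-27],[0,-208,-36],[0,-260,-45],[0,-312,-54],[0,-365,-64],[4,-419,-73]],"turn":[[3,0,0],[6,0,0],[9,0,0],[12,0,0],[15,0,0],[18,0,0],[22,0,0],[26.3,-0.5,0]]}'; python3 -m inch '{"travel":[[50,0,0],[90,0,0],[100,0,0],[100,0,0]],"turn":[[0,0,0],[0,0,0],[0,0,0],[0,0,0]]}'; python3 - <<'E'
from h import *
p,r=pose();print(p,ctrl.sense()["finger_gap"],np.degrees(np.arctan2(*r.as_matrix()[[1,0],1]))+90)
ps=np.radians(-6.5);u=np.array([np.cos(ps),np.sin(ps)]);n=np.array([-u[1],u[0]])
m2=np.array([.6015,.2145]);print(to([*(m2-.055*n-.13*u),.139],Rt=down(ps-np.pi/2)))
c,im=shot("wrist","w11.png")
for n in ("bore2_mouth","bore1_mouth"): print([(d["uv"],d["score"],onz(c,d["uv"],.14)) for d in ctrl.mark_of("wrist",n)])
cv2.imwrite('pics/w11c.png',cv2.resize(cv2.imread('pics/w11.png')[0:160,180:400],None,fx=3.6,fy=3.6,interpolation=cv2.INTER_CUBIC))
E
```

```text
t: 38.25
ee_pos: [0.4652, 0.1759, 0.2395]
orientation: [1.663, 1.567, -1.594]
wrist_force: [1.9, -0.9, -1.0]
finger_gap: 0.145
t: 38.75
ee_pos: [0.465, 0.1753, 0.1394]
orientation: [1.412, 1.566, -1.845]
wrist_force: [0.3, -0.1, 0.3]
finger_gap: 0.149
[0.46502379 0.17527228 0.13940054] 0.1493915058132123 -6.630960239329113
(array([ 0.4,  0.6, -1.2]), array([-0.1,  0. , -0.3]))
[]
[([257.9, 1.6], 0.66, array([0.59480509, 0.15865189, 0.14      ]))]
```

View pics/w11c.png

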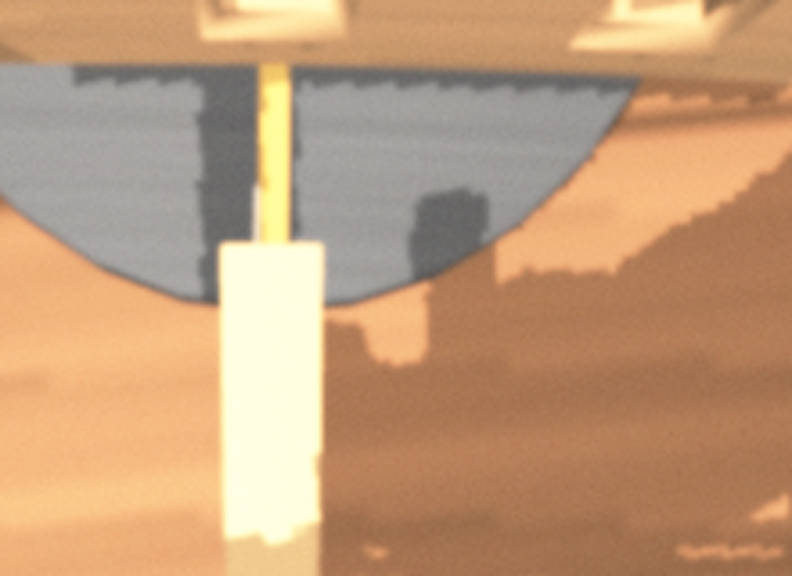

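Mouth 1 spans columns 202–346 (centre 274) and the rod spans 220–325 (centre 272), so they are aligned. Inserting.

```bash
python3 -m inch '{"travel":[[0,0,-10],[0,0,-20],[0,0,-27],[0,0,-32],[0,0,-36],[0,0,-40],[0,0,-44],[0,0,-48]],"turn":[[0,0,0],[0,0,0],[0,0,0],[0,0,0],[0,0,0],[0,0,0],[0,0,0],[0,0,0]]}'
```

```text
t: 39.9
ee_pos: [0.514, 0.1701, 0.141]
orientation: [2.197, 1.567, -1.061]
wrist_force: [-0.7, -0.6, 0.2]
finger_gap: 0.148
```

```bash
python3 -m inch '{"travel":[[0,0,-7],[0,0,-14],[0,0,-21],[0,0,-28],[0,0,-35],[0,0,-43],[0,0,-43]],"turn":[[0,0,0],[0,0,0],[0,0,0],[0,0,0],[0,0,0],[0,0,0],[0,0,0]]}' && python3 -m inch '{"travel":[[0,0,0],[0,0,0],[0,0,0],[-40,0,0],[-90,0,30],[-140,0,60]],"turn":[[0,0,0],[0,0,0],[0,0,0],[0,0,0],[0,0,0],[0,0,0]]}' 40; python3 - <<'E'
from h import *
c=ctrl.calibration("top"); im=shot("top","t12.png")[1]
hsv=cv2.cvtColor(im,cv2.COLOR_RGB2HSV); m=(hsv[...,2]>140).astype(np.uint8)
roi=np.zeros_like(m); cv2.fillPoly(roi,[np.array([[301,195],[351,176],[380,236],[327,258]])],1); m&=roi
nn,lab,st,ce=cv2.connectedComponentsWithStats(m)
for i in range(1,nn):
    if st[i,4]<60: continue
    (cx,cy),wh,a=cv2.minAreaRect(np.argwhere(lab==i)[:,::-1].astype(np.float32))
    b=cv2.boxPoints(((cx,cy),wh,a)); l=np.array([onz(c,q,.014)[:2] for q in b]); e=[l[1]-l[0],l[2]-l[1]]; k=max(e,key=lambda v:v@v)
    print(onz(c,(cx,cy),.014).round(4),np.linalg.norm(k).round(3),np.degrees(np.arctan2(k[1],k[0]))%180)
shot("side","s12.png");print([ (d["uv"],d["score"]) for d in ctrl.mark_of("side","rod")])
print(pose()[0],to([.574,-.298,.28],Rt=down(np.radians(-73))))
E
```

```text
t: 40.78
ee_pos: [0.5577, 0.1649, 0.1411]
orientation: [2.373, 1.567, -0.885]
wrist_force: [0.3, -1.5, -1.5]
finger_gap: 0.15
t: 41.52
ee_pos: [0.4968, 0.1726, 0.2822]
orientation: [2.344, 1.567, -0.914]
wrist_force: [0.2, 0.8, 1.1]
finger_gap: 0.434
[ 0.5729 -0.2984  0.014 ] 0.203 16.842704452272187
[([239.8, 240.1], 0.9), ([247.4, 227.6], 0.74), ([289.4, 145.7], 0.48)]
[0.49773192 0.17379638 0.28410543] (array([   5.5,  459.9, -129.9]), array([-23.6,  -0.5,  -0.1]))
```

```bash
python3 -m inch '{"travel":[[0,57,-16],[0,115,-32],[0,172,-49],[0,230,-65],[0,287,-81],[0,345,-97],[2,402,-113],[5,460,-130]],"turn":[[-3,0,0],[-6,0,0],[-9,0,0],[-12,0,0],[-15,0,0],[-18,0,0],[-21,0,0],[-23.6,0,0]]}' 45; python3 -m inch '{"travel":[[0,0,0],[0,0,0]],"turn":[[0,0,0],[0,0,0]]}'; python3 - <<'E'
from h import *
c,im=shot("wrist","w13.png")
for d in ctrl.mark_of("wrist","rod"): print(onz(c,d["uv"],.007),d["score"],d["uv"])
hsv=cv2.cvtColor(im,cv2.COLOR_RGB2HSV)
m=((hsv[...,2]>150)&(hsv[...,1]<150)).astype(np.uint8); m[228:]=0
nn,lab,st,ce=cv2.connectedComponentsWithStats(m)
for i in range(1,nn):
    if st[i,4]<300: continue
    (cx,cy),wh,a=cv2.minAreaRect(np.argwhere(lab==i)[:,::-1].astype(np.float32))
    b=cv2.boxPoints(((cx,cy),wh,a)); l=np.array([onz(c,q,.014)[:2] for q in b]); e=[l[1]-l[0],l[2]-l[1]]; k=max(e,key=lambda v:v@v);q=min(e,key=lambda v:v@v)
    if np.linalg.norm(q)<.03: print((cx,cy),onz(c,(cx,cy),.014).round(4),np.linalg.norm(k).round(3),np.linalg.norm(q).round(3),np.degrees(np.arctan2(k[1],k[0]))%180)
p,r=pose();print(p,np.degrees(np.arctan2(*r.as_matrix()[[1,0],1])),to([.5737,-.298,.004],Rt=down(np.radians(-73))))
E
```

```text
t: 42.68
ee_pos: [0.574, -0.3003, 0.2791]
orientation: [2.668, 1.564, -0.175]
wrist_force: [0.6, 0.5, -0.5]
finger_gap: 0.492
t: 42.92
ee_pos: [0.5736, -0.3002, 0.2774]
orientation: [2.89, 1.566, 0.046]
wrist_force: [0.8, 1.7, -0.4]
finger_gap: 0.489
[ 0.57083869 -0.29300334  0.007     ] 0.84 [249.7, 162.2]
[ 0.57419408 -0.29862167  0.27863584] -72.8024869945686 (array([274.6,  -1.3,   2. ]), array([ 0.2, -0.4, -0.1]))
```

```bash
python3 -m inch '{"travel":[[60,-3,2],[120,-3,2],[180,-3,2],[230,-3,2],[262,-3,2],[273,-3,2],[274,-3,2],[274,-3,2]],"turn":[[0,-0.3,0],[0,-0.3,0],[0,-0.3,0],[0,-0.3,0],[0,-0.3,0],[0,-0.3,0],[0,-0.3,0],[0,-0.3,0]]}' && python3 -m inch '{"travel":[[0,0,0],[0,0,0],[0,0,0],[0,0,0]],"turn":[[0,0,0],[0,0,0],[0,0,0],[0,0,0]]}' 0 25 && python3 -m inch '{"travel":[[-60,0,0],[-120,0,0],[-180,0,0],[-235,0,0],[-235,0,0]],"turn":[[0,0,0],[0,0,0],[0,0,0],[0,0,0],[0,0,0]]}'; python3 - <<'E'
from h import *
ps=np.radians(-6.6);u=np.array([np.cos(ps),np.sin(ps)]);n=np.array([-u[1],u[0]])
m=np.array([.6015,.2145])-.11*n-.13*u
print(pose()[0],to([*m,.2395],Rt=down(ps-np.pi/2)))
E
```

```text
t: 44.02
ee_pos: [0.5743, -0.2965, 0.0063]
orientation: [2.228, 1.566, -0.613]
wrist_force: [-0.2, -1.1, 1.0]
finger_gap: 0.493
t: 44.52
ee_pos: [0.5744, -0.2967, 0.0065]
orientation: [2.219, 1.566, -0.622]
wrist_force: [-0.0, -1.3, 2.6]
finger_gap: 0.151
t: 45.15
ee_pos: [0.5759, -0.2966, 0.2468]
orientation: [2.363, 1.557, -0.479]
wrist_force: [-0.8, -0.1, -0.8]
finger_gap: 0.149
[ 0.57590371 -0.29664624  0.24684538] (array([   3.3, -432.6,  -12.2]), array([23.8, -0.7, -0.4]))
```

```bash
python3 -m inch '{"travel":[[0,-54,-1],[0,-108,-3],[0,-162,-4],[0,-216,-6],[0,-270,-7],[0,-324,-9],[0,-378,-10],[3,-432.6,-12]],"turn":[[3,0,0],[6,0,0],[9,0,0],[12,0,0],[15,0,0],[18,0,0],[21,0,0],[23.8,-0.7,0]]}'; python3 -m inch '{"travel":[[50,0,0],[90,0,0],[100,0,0],[100,0,0]],"turn":[[0,0,0],[0,0,0],[0,0,0],[0,0,0]]}'; python3 - <<'E'
from h import *
p,r=pose();print(p,ctrl.sense()["finger_gap"],np.degrees(np.arctan2(*r.as_matrix()[[1,0],1]))+90)
ps=np.radians(-6.6);u=np.array([np.cos(ps),np.sin(ps)]);n=np.array([-u[1],u[0]])
print(to([*(np.array([.6015,.2145])-.11*n-.13*u),.139],Rt=down(ps-np.pi/2)))
c,im=shot("wrist","w14.png")
print([(d["uv"],d["score"],onz(c,d["uv"],.14)) for d in ctrl.mark_of("wrist","bore0_mouth")])
cv2.imwrite('pics/w14c.png',cv2.resize(cv2.imread('pics/w14.png')[0:160,120:340],None,fx=3.6,fy=3.6,interpolation=cv2.INTER_CUBIC))
E
```

```text
t: 46.15
ee_pos: [0.4583, 0.1213, 0.2391]
orientation: [1.615, 1.563, -1.644]
wrist_force: [1.2, 0.3, -0.2]
finger_gap: 0.154
t: 46.65
ee_pos: [0.458, 0.1204, 0.139]
orientation: [1.469, 1.562, -1.79]
wrist_force: [-0.9, -0.3, 0.3]
finger_gap: 0.146
[0.45800926 0.12039874 0.13900446] 0.1464072395222463 -6.719173787654952
(array([ 0. ,  0. , -1.7]), array([-0.1,  0. , -0.5]))
[([257.0, 3.6], 0.67, array([0.58675243, 0.10415798, 0.14      ]))]
```

View pics/w14c.png

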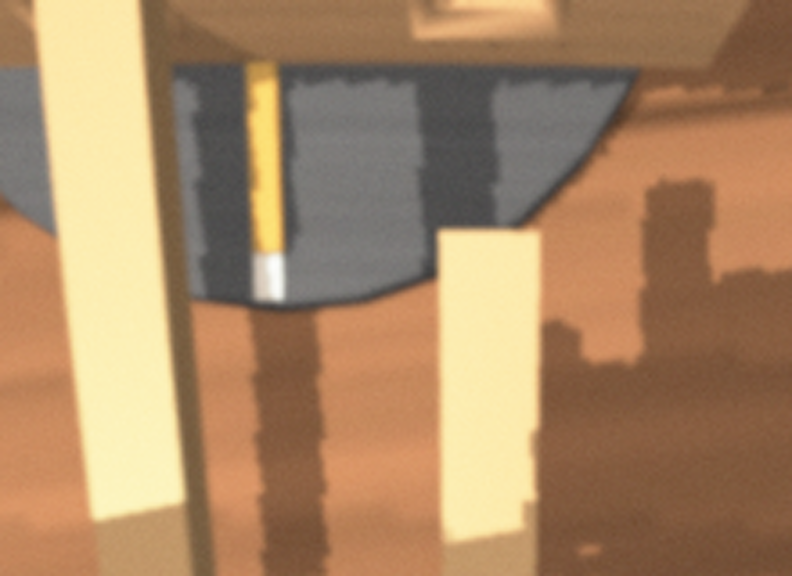

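Mouth 0 is centred at column 486 and the rod at 489, which is aligned. The pointer lies right on the mark at (267,270). Rod 1 sits in its bore. Inserting.

```bash
python3 -m inch '{"travel":[[0,0,-10],[0,0,-20],[0,0,-27],[0,0,-32],[0,0,-36],[0,0,-40],[0,0,-44],[0,0,-48]],"turn":[[0,0,0],[0,0,0],[0,0,0],[0,0,0],[0,0,0],[0,0,0],[0,0,0],[0,0,0]]}'
```

```text
t: 47.75
ee_pos: [0.507, 0.1151, 0.1404]
orientation: [1.839, 1.563, -1.42]
wrist_force: [0.6, -0.2, -0.1]
finger_gap: 0.148
```

```bash
python3 -m inch '{"travel":[[0,0,-7],[0,0,-14],[0,0,-21],[0,0,-28],[0,0,-35],[0,0,-42],[0,0,-42]],"turn":[[0,0,0],[0,0,0],[0,0,0],[0,0,0],[0,0,0],[0,0,0],[0,0,0]]}' && python3 -m inch '{"travel":[[0,0,0],[0,0,0],[0,0,0],[-40,0,0],[-90,0,40],[-140,-30,80],[-150,-55,110],[-150,-55,110]],"turn":[[0,0,0],[0,0,0],[0,0,0],[0,0,0],[0,0,0],[0,0,0],[0,0,0],[0,0,0]]}' 36; python3 - <<'E'
from h import *
c,im=shot("wrist","w15.png"); p,r=pose(); print(p)
for d in ctrl.mark_of("wrist","rod"): print(d["uv"],d["score"],onz(c,d["uv"],.14))
ps=np.radians(-6.6);u=np.array([np.cos(ps),np.sin(ps)]);n=np.array([-u[1],u[0]])
m=np.array([.6015,.2145])-.11*n
print("to bore0 regrip above",to([*(m-.115*u),.2],Rt=down(ps-np.pi/2)))
E
```

```text
t: 48.62
ee_pos: [0.5493, 0.1101, 0.1405]
orientation: [1.896, 1.563, -1.364]
wrist_force: [-0.3, 0.4, -0.6]
finger_gap: 0.148
t: 49.62
ee_pos: [0.4446, 0.1821, 0.2919]
orientation: [2.404, 1.564, -0.85]
wrist_force: [0.8, -0.4, -1.2]
finger_gap: 0.395
[0.4457256  0.17990768 0.29072021]
[266.4, 78.5] 0.85 [0.55292932 0.15713914 0.14      ]
[207.3, 81.7] 0.68 [0.55681791 0.21950947 0.14      ]
[307.8, 79.7] 0.56 [0.54714797 0.11369464 0.14      ]
to bore0 regrip above (array([ 90.4,  55.7, -34.8]), array([-0.1, -0.2, -0.4]))
```

View pics/w15.png

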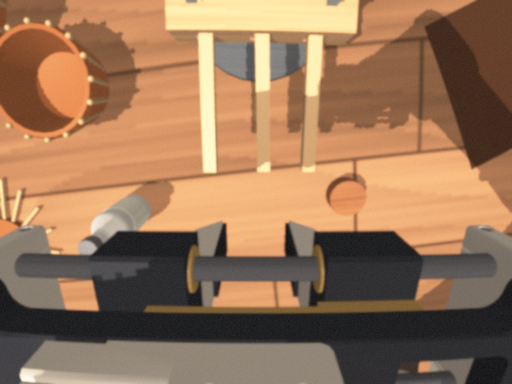

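All three rods stand side by side in their bores with their rear ends level at row 171, and the mat is empty. Pushing home next, starting with bore 0.

```bash
python3 -m inch '{"travel":[[0,28,-17],[0,55.7,-35],[50,55.7,-35],[100,55.7,-35],[140,55.7,-35],[166,55.7,-35],[166,55.7,-35]],"turn":[[0,0,0],[0,0,0],[0,0,-0.4],[0,0,-0.4],[0,0,-0.4],[0,0,-0.4],[0,0,-0.4]]}' 36 && python3 -m inch '{"travel":[[0,0,0],[0,0,0],[0,0,0],[0,0,0]],"turn":[[0,0,0],[0,0,0],[0,0,0],[0,0,0]]}' 0 30 && python3 -m inch '{"travel":[[-1,0,0],[-3,0,0],[-3,0,-8],[-3,0,-16],[-3,0,-24],[-3,0,-32]],"turn":[[0,0,0],[0,0,0],[0,0,0],[0,0,0],[0,0,0],[0,0,0]]}'
```

```text
t: 50.6
ee_pos: [0.4737, 0.1161, 0.1221]
orientation: [0.991, 1.567, -2.27]
wrist_force: [-0.6, 0.3, 0.8]
finger_gap: 0.393
t: 51.1
ee_pos: [0.4744, 0.1163, 0.1227]
orientation: [1.495, 1.569, -1.765]
wrist_force: [1.1, 0.3, 1.0]
finger_gap: 0.151
t: 51.85
ee_pos: [0.5065, 0.1127, 0.1255]
orientation: [1.196, 1.569, -2.064]
wrist_force: [-1.4, 2.7, -1.6]
finger_gap: 0.156
```

```bash
python3 -m inch '{"travel":[[0,0,-7],[0,0,-14],[0,0,-20],[0,0,-25],[0,0,-28],[0,0,-31],[0,0,-33],[0,0,-33]],"turn":[[0,0,0],[0,0,0],[0,0,0],[0,0,0],[0,0,0],[0,0,0],[0,0,0],[0,0,0]]}'; python3 -c "
from h import *
s=ctrl.sense();print(s['wrist_force'],s['ft_torque'])"
```

```text
t: 52.85
ee_pos: [0.534, 0.1081, 0.1239]
orientation: [0.519, 1.559, -2.74]
wrist_force: [-18.1, 2.1, 3.0]
finger_gap: 0.152
[-18.11492193   2.0831888    2.97619394] [0.35318717 3.88443024 0.46269792]
```

```bash
python3 -m inch '{"travel":[[0,0,-3],[0,0,-4],[0,0,-4],[0,0,1],[0,0,1]],"turn":[[0,0,0],[0,0,0],[0,0,0],[0,0,0],[0,0,0]]}'; python3 -m inch '{"travel":[[0,0,0],[0,0,0],[0,0,0],[-30,0,0],[-70,0,0],[-90,0,60],[-90,0,60]],"turn":[[0,0,0],[0,0,0],[0,0,0],[0,0,0],[0,0,0],[0,0,0],[0,0,0]]}' 36; python3 - <<'E'
from h import *
ps=np.radians(-6.6);u=np.array([np.cos(ps),np.sin(ps)]);n=np.array([-u[1],u[0]])
p,r=pose();m=np.array([.6015,.2145])
for k in(1,0): print(k,p,to([*(m-.055*n*(2-k)*(k<2)+0-.115*u),.1235],Rt=down(ps-np.pi/2)) if k==1 else to([*(m-.115*u),.1235],Rt=down(ps-np.pi/2)))
c,im=shot("wrist","w16.png")
for d in ctrl.mark_of("wrist","rod"): print(d["uv"],d["score"],onz(c,d["uv"],.14))
E
```

```text
t: 53.48
ee_pos: [0.5337, 0.1081, 0.1243]
orientation: [0.576, 1.56, -2.683]
wrist_force: [-0.9, 1.4, -0.4]
finger_gap: 0.148
t: 54.35
ee_pos: [0.4726, 0.1165, 0.2165]
orientation: [0.671, 1.561, -2.585]
wrist_force: [0.9, 1.1, 0.2]
finger_gap: 0.396
1 [0.47259444 0.11647858 0.21647679] (array([ 92.6, -57.7,  -2.5]), array([ 0.1,  0.4, -0.3]))
0 [0.47259444 0.11647858 0.21647679] (array([  92.3, -112.7,   -2.6]), array([ 0.1,  0.4, -0.3]))
[193.2, 111.0] 0.94 [0.55393497 0.15740475 0.14      ]
```

Bore 1 next, with the same motion. The fingers stay high until they are sideways over the rod.

```bash
python3 -m inch '{"travel":[[0,-30,0],[0,-56,-1],[40,-57,-2],[75,-57,-2],[92.5,-57,-2],[92.5,-57,-2]],"turn":[[0,0.4,0],[0,0.4,0],[0,0.4,-0.3],[0,0.4,-0.3],[0,0.4,-0.3],[0,0.4,-0.3]]}' 36 && python3 -m inch '{"travel":[[0,0,0],[0,0,0],[0,0,0],[0,0,0]],"turn":[[0,0,0],[0,0,0],[0,0,0],[0,0,0]]}' 0 30 && python3 -m inch '{"travel":[[-1,0,0],[-3,0,0],[-3,0,-8],[-3,0,-16],[-3,0,-24],[-3,0,-32]],"turn":[[0,0,0],[0,0,0],[0,0,0],[0,0,0],[0,0,0],[0,0,0]]}' && python3 -m inch '{"travel":[[0,0,-7],[0,0,-14],[0,0,-20],[0,0,-25],[0,0,-28],[0,0,-31],[0,0,-33],[0,0,-33]],"turn":[[0,0,0],[0,0,0],[0,0,0],[0,0,0],[0,0,0],[0,0,0],[0,0,0],[0,0,0]]}'
```

```text
t: 55.2
ee_pos: [0.4826, 0.1706, 0.1205]
orientation: [0.538, 1.566, -2.721]
wrist_force: [-0.8, -0.4, -0.2]
finger_gap: 0.392
t: 55.7
ee_pos: [0.4831, 0.1707, 0.1211]
orientation: [0.61, 1.568, -2.648]
wrist_force: [1.5, -0.2, -0.0]
finger_gap: 0.15
t: 56.45
ee_pos: [0.5147, 0.1666, 0.1235]
orientation: [0.548, 1.566, -2.71]
wrist_force: [-4.6, 0.4, -1.5]
finger_gap: 0.152
t: 57.45
ee_pos: [0.5416, 0.1633, 0.122]
orientation: [0.378, 1.555, -2.878]
wrist_force: [-23.2, 1.1, 4.7]
finger_gap: 0.151
```

```bash
python3 -m inch '{"travel":[[0,0,-3],[0,0,-4],[0,0,-4],[0,0,1],[0,0,1]],"turn":[[0,0,0],[0,0,0],[0,0,0],[0,0,0],[0,0,0]]}'; python3 -m inch '{"travel":[[0,0,0],[0,0,0],[0,0,0],[-30,0,0],[-70,0,0],[-90,0,58],[-90,-54,58],[-90,-55,58]],"turn":[[0,0,0],[0,0,0],[0,0,0],[0,0,0],[0,0,0],[0,0,0],[0,0,0],[0,0,0]]}' 36; python3 - <<'E'
from h import *
ps=np.radians(-6.6);u=np.array([np.cos(ps),np.sin(ps)]);m=np.array([.6015,.2145])
print(to([*(m-.115*u),.1225],Rt=down(ps-np.pi/2)))
E
```

```text
t: 58.08
ee_pos: [0.5413, 0.1633, 0.1224]
orientation: [0.395, 1.557, -2.862]
wrist_force: [-3.0, -1.4, 0.7]
finger_gap: 0.146
t: 59.08
ee_pos: [0.4905, 0.2294, 0.2139]
orientation: [0.174, 1.559, -3.077]
wrist_force: [0.1, -0.5, -0.5]
finger_gap: 0.391
(array([91.4,  1.8,  2. ]), array([ 0.3,  0.7, -0.1]))
```

```bash
python3 -m inch '{"travel":[[0,1.8,2],[40,1.8,2],[75,1.8,2],[91.5,1.8,2],[91.5,1.8,2]],"turn":[[0.3,0.7,0],[0.3,0.7,0],[0.3,0.7,0],[0.3,0.7,0],[0.3,0.7,0]]}' 36 && python3 -m inch '{"travel":[[0,0,0],[0,0,0],[0,0,0],[0,0,0]],"turn":[[0,0,0],[0,0,0],[0,0,0],[0,0,0]]}' 0 30 && python3 -m inch '{"travel":[[-1,0,0],[-3,0,0],[-3,0,-8],[-3,0,-16],[-3,0,-24],[-3,0,-32]],"turn":[[0,0,0],[0,0,0],[0,0,0],[0,0,0],[0,0,0],[0,0,0]]}' && python3 -m inch '{"travel":[[0,0,-7],[0,0,-14],[0,0,-20],[0,0,-25],[0,0,-28],[0,0,-31],[0,0,-33],[0,0,-33]],"turn":[[0,0,0],[0,0,0],[0,0,0],[0,0,0],[0,0,0],[0,0,0],[0,0,0],[0,0,0]]}'
```

```text
t: 59.7
ee_pos: [0.4869, 0.2269, 0.1217]
orientation: [1.345, 1.568, -1.912]
wrist_force: [0.0, 1.1, -0.0]
finger_gap: 0.389
t: 60.2
ee_pos: [0.4875, 0.2267, 0.1223]
orientation: [1.677, 1.568, -1.581]
wrist_force: [-0.1, -2.2, 3.5]
finger_gap: 0.151
t: 60.95
ee_pos: [0.5178, 0.2227, 0.1245]
orientation: [0.993, 1.565, -2.264]
wrist_force: [-5.2, -1.6, -0.8]
finger_gap: 0.15
t: 61.95
ee_pos: [0.5482, 0.2198, 0.124]
orientation: [0.628, 1.562, -2.627]
wrist_force: [-8.5, 1.1, 4.3]
finger_gap: 0.147
```

```bash
python3 -m inch '{"travel":[[0,0,-4],[0,0,-6],[0,0,-7],[0,0,-7]],"turn":[[0,0,0],[0,0,0],[0,0,0],[0,0,0]]}'; python3 -m inch '{"travel":[[0,0,3],[0,0,4]],"turn":[[0,0,0],[0,0,0]]}';  python3 -m inch '{"travel":[[0,0,0],[0,0,0],[0,0,0],[-30,0,0],[-70,0,0],[-130,30,50],[-165,55,100],[-165,55,100]],"turn":[[0,0,0],[0,0,0],[0,0,0],[0,0,0],[0,0,0],[0,0,0],[0,0,0],[0,0,0]]}' 36; python3 - <<'E'
from h import *
c,im=shot("wrist","w17.png"); p,r=pose(); print(p)
for d in ctrl.mark_of("wrist","rod"): print(d["uv"],d["score"],onz(c,d["uv"],.14))
import json;json.dump({k:np.array(v).tolist() for k,v in c.items()},open("w17.json","w"))
E
```

```text
t: 62.45
ee_pos: [0.5497, 0.222, 0.1238]
orientation: [0.3, 1.554, -2.951]
wrist_force: [-19.8, 3.7, 12.0]
finger_gap: 0.149
t: 62.7
ee_pos: [0.5466, 0.2217, 0.1242]
orientation: [0.354, 1.555, -2.898]
wrist_force: [2.3, -2.8, 2.1]
finger_gap: 0.149
t: 63.7
ee_pos: [0.4421, 0.1787, 0.2932]
orientation: [0.372, 1.558, -2.879]
wrist_force: [0.4, 0.5, -0.2]
finger_gap: 0.395
[0.44123821 0.17851884 0.29428621]
```

View pics/w17.png

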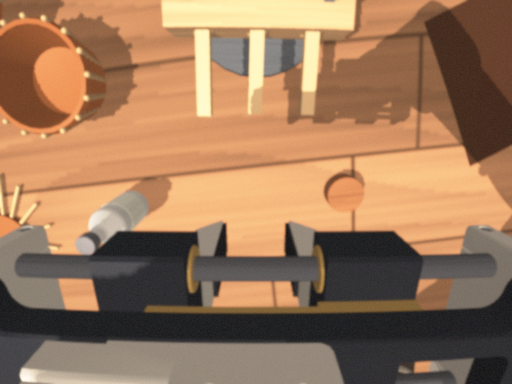

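```bash
python3 - <<'E'
from h import *
import json
c=json.load(open("w17.json")); g=cv2.cvtColor(cv2.imread('pics/w17.png'),cv2.COLOR_BGR2GRAY).astype(float)
ps=np.radians(-6.8);u=np.array([np.cos(ps),np.sin(ps)]);n=np.array([-u[1],u[0]])
for b,col in((2,204),(1,256),(0,308)):
    prof=g[95:135,col-3:col+4].mean(1); d=np.diff(cv2.GaussianBlur(prof[:,None],(1,5),0)[:,0]); i=np.argmin(d); 
    k=(d[i-2:i+3]*np.arange(i-2,i+3)).sum()/d[i-2:i+3].sum(); row=95.5+k
    e=onz(c,(col,row),.147)[:2]; m=np.array([.6015,.2145])-.055*n*(2-b); print(b,row.round(1),e,"out",(m-e)@u)
E
```

```text
2 116.3 [0.51678304 0.22438486] out 0.08529142976313998
1 115.4 [0.51158187 0.16933971] out 0.08393844036511915
0 114.3 [0.50682697 0.11423546] out 0.08213533192908422
```

The rods look home, but rod 2 may have been drawn back slightly by my release. I'll tap each rear end with shut fingers, which also measures the depth.

```bash
python3 - <<'E'
from h import *
ps=np.radians(-6.6);u=np.array([np.cos(ps),np.sin(ps)]);m=np.array([.6015,.2145])
print(to([*(m-.115*u),.130],Rt=down(ps-np.pi/2)))
E
```

```text
(array([162.3, -54.3, -40.7]), array([ 0.3,  0.6, -0.3]))
```

```bash
python3 -m inch '{"travel":[[0,-27,0],[40,-54,0],[90,-54,-20],[140,-54,-41],[162,-54,-41],[162,-54,-41]],"turn":[[0.3,0.6,0],[0.3,0.6,0],[0.3,0.6,0],[0.3,0.6,0],[0.3,0.6,0],[0.3,0.6,0]]}' 0 20 && python3 -m inch '{"travel":[[0,0,-8],[0,0,-15],[0,0,-21],[0,0,-26],[0,0,-30],[0,0,-30]],"turn":[[0,0,0],[0,0,0],[0,0,0],[0,0,0],[0,0,0],[0,0,0]]}'
```

```text
t: 64.55
ee_pos: [0.4865, 0.2271, 0.1277]
orientation: [0.921, 1.562, -2.335]
wrist_force: [0.0, 1.3, 0.6]
finger_gap: 0.006
t: 65.3
ee_pos: [0.511, 0.2269, 0.1277]
orientation: [0.418, 1.557, -2.834]
wrist_force: [-20.4, 6.5, 10.2]
finger_gap: 0.004
```

```bash
python3 -m inch '{"travel":[[0,0,-4],[0,0,-5],[0,0,15],[0,0,20],[0,30,20],[0,55,20],[0,55,20]],"turn":[[0,0,0],[0,0,0],[0,0,0],[0,0,0],[0,0,0],[0,0,0],[0,0,0]]}' && python3 -m inch '{"travel":[[0,0,-8],[0,0,-14],[0,0,-20],[0,0,-25],[0,0,-29],[0,0,-29]],"turn":[[0,0,0],[0,0,0],[0,0,0],[0,0,0],[0,0,0],[0,0,0]]}' && python3 -m inch '{"travel":[[0,0,12],[0,0,20],[0,30,20],[0,55,20],[0,55,20]],"turn":[[0,0,0],[0,0,0],[0,0,0],[0,0,0],[0,0,0]]}' && python3 -m inch '{"travel":[[0,0,-8],[0,0,-14],[0,0,-20],[0,0,-25],[0,0,-29],[0,0,-29]],"turn":[[0,0,0],[0,0,0],[0,0,0],[0,0,0],[0,0,0],[0,0,0]]}'
```

```text
t: 66.18
ee_pos: [0.4859, 0.172, 0.1285]
orientation: [0.521, 1.557, -2.735]
wrist_force: [0.6, 0.3, -0.2]
finger_gap: 0.006
t: 66.92
ee_pos: [0.5033, 0.1711, 0.1265]
orientation: [0.364, 1.537, -2.885]
wrist_force: [-39.2, 2.6, 22.2]
finger_gap: 0.004
t: 67.55
ee_pos: [0.4785, 0.1164, 0.1278]
orientation: [0.403, 1.538, -2.849]
wrist_force: [0.1, 1.0, -0.8]
finger_gap: 0.006
t: 68.3
ee_pos: [0.4951, 0.1122, 0.1253]
orientation: [0.406, 1.514, -2.843]
wrist_force: [-44.3, -6.0, 34.5]
finger_gap: 0.006
```

All three rear ends are now at the same depth. Those off-centre pushes may have turned the swivel, though, so I'll measure the pointer against the mark numerically.

```bash
python3 -m inch '{"travel":[[0,0,20],[0,0,36],[0,0,37],[0,0,37]],"turn":[[0,2,0],[0,3,0],[0,3,0],[0,3,0]]}'; cat > pm.py <<'E'
from h import *
import sys
c,im=shot("wrist",sys.argv[1]); p,r=pose(); print(p,np.degrees(np.arctan2(*r.as_matrix()[[1,0],1]))+90)
hsv=cv2.cvtColor(im,cv2.COLOR_RGB2HSV)
A=np.array([.668,.1503,.02]); q=proj(c,A-[.09,-.011,0]); print("expect",q)
u0,v0=q.astype(int); roi=np.zeros(im.shape[:2],bool); roi[max(v0-60,0):v0+30,max(u0-40,0):u0+40]=1
H,S,V=[hsv[...,i].astype(int) for i in range(3)]
def line(m,z,n):
    nn,lab,st,ce=cv2.connectedComponentsWithStats((m&roi).astype(np.uint8))
    if nn<2: print(n,"none");return
    for i in sorted(range(1,nn),key=lambda i:-st[i,4])[:3]:
        if st[i,4]<8: continue
        pt=np.argwhere(lab==i)[:,::-1].astype(np.float32); vx,vy,x,y=cv2.fitLine(pt,cv2.DIST_L2,0,.01,.01).ravel()
        a,b=(x-vx*8,y-vy*8),(x+vx*8,y+vy*8); d=onz(c,b,z)-onz(c,a,z); m0=onz(c,(x,y),z)
        lo=pt[pt[:,1].argmax()]
        print(n,st[i],"cen",(x,y),m0[:2].round(4),"dir",(np.degrees(np.arctan2(d[1],d[0]))+90)%180-90,"bearing",np.degrees(np.arctan2(m0[1]-A[1],A[0]-m0[0])),"bottom",lo)
line((H>15)&(H<32)&(S>130)&(V>150),.026,"ptr"); line((S<45)&(V>185),.02,"mark")
(x,rr),ob=lookstand(("wrist","wrist"),[.668,.1503,-.12,0],(2,)); print("net yaw",np.degrees(x[2]))
E
python3 pm.py w18.png; python3 - <<'E'
import cv2,numpy as np
im=cv2.imread('pics/w14.png');print(cv2.cvtColor(im[60:85,194:195],cv2.COLOR_BGR2HSV)[:, 0].tolist()[::3])
E
```

```text
t: 68.8
ee_pos: [0.4595, 0.1165, 0.1274]
orientation: [1.626, 1.549, -1.622]
wrist_force: [0.1, 0.6, -0.3]
finger_gap: 0.005
[0.45959587 0.11640537 0.12732772] -6.130488736753719
expect [188.40858185  69.32131268]
ptr [181  13  11  57 508] cen (np.float32(185.91733), np.float32(41.192913)) [0.5999 0.1587] dir -7.583733988388076 bearing 7.037139759999281 bottom [183.  69.]
mark [184  71   8  14 102] cen (np.float32(187.62746), np.float32(77.254906)) [0.5714 0.1631] dir -10.13117346929117 bearing 7.53371444104732 bottom [188.  84.]
[[24, 136, 252], [24, 134, 252], [24, 135, 252], [21, 123, 243], [20, 13, 237], [23, 13, 236], [19, 21, 227], [20, 29, 222], [15, 21, 96]]Traceback (most recent call last):
  File "pm.py", line 18, in <module>
    (x,rr),ob=lookstand(("wrist","wrist"),[.668,.1503,-.12,0],(2,)); print("net yaw",np.degrees(x[2]))
              ~~~~~~~~~^^^^^^^^^^^^^^^^^^^^^^^^^^^^^^^^^^^^^^^^^^^^
  File "h.py", line 53, in lookstand
    return fitstand(ob,x0,free),ob
           ~~~~~~~~^^^^^^^^^^^^
  File "h.py", line 43, in fitstand
    r=least_squares(f,np.array(x0,float)[free],loss='soft_l1',f_scale=2.)
    return func(*args, **kwargs)
    vector_fun = VectorFunction(
        fun_wrapped,
    ...<6 lines>...
        workers=workers
    )
    self._update_fun()
    ~~~~~~~~~~~~~~~~^^
    self.f = self.fun_wrapped(xp_copy(self.x))
             ~~~~~~~~~~~~~~~~^^^^^^^^^^^^^^^^^
    return np.atleast_1d(self.fun(x))
                         ~~~~~~~~^^^
    return self.f(x, *self.args, **self.kwargs)
           ~~~~~~^^^^^^^^^^^^^^^^^^^^^^^^^^^^^^
  File "h.py", line 42, in f
    return np.concatenate([proj(c,stand(x,n))-uv for c,n,uv in ob])
           ~~~~~~~~~~~~~~^^^^^^^^^^^^^^^^^^^^^^^^^^^^^^^^^^^^^^^^^^
ValueError: need at least one array to concatenate
```

Pointer bearing is 7.0° and mark bearing 7.5°, so it is still square. Now to regrip the bar and tip.

```bash
python3 -m inch '{"travel":[[-60,0,0],[-120,0,0],[-180,0,0],[-200,0,0],[-200,0,0],[-200,0,0],[-200,0,0],[-200,0,0]],"turn":[[0,0,0],[-10,0,0],[-20,0,0],[-30,0,0],[-40,0,0],[-50,0,0],[-60,0,0],[-70,0,0]]}' 60 40; python3 - <<'E'
from h import *
print(pose()[0],to([.6233,.1557,.33],Rt=down(np.radians(-7.2))))
E
```

```text
t: 70.75
ee_pos: [0.4586, 0.1206, 0.3272]
orientation: [0.371, 1.548, -1.65]
wrist_force: [-0.2, 0.4, 0.9]
finger_gap: 0.654
[0.45857777 0.12058161 0.32720769] (array([  -3.9,  133.1, -103.2]), array([-18.6,   1.3,  -0.3]))
```

```bash
python3 -m inch '{"travel":[[0,44,-34],[0,88,-68],[-3,133,-103],[-3,133,-103],[-3,133,-103]],"turn":[[-6,0,0],[-12,0,0],[-18.6,1.3,-0.3],[-18.6,1.3,-0.3],[-18.6,1.3,-0.3]]}'; python3 pm.py w19.png 2>&1 | grep -v File | tail -4; python3 - <<'E'
from h import *
(x,rr),ob=lookstand(("wrist","side"),[.668,.1503,-.12,0],(2,3)); print(np.degrees(x[2:]))
print(pose()[0],to([.6233,.1557,.1825],Rt=down(np.radians(-7.2))))
E
```

```text
t: 71.38
ee_pos: [0.6226, 0.1559, 0.3286]
orientation: [-1.985, 1.569, 2.602]
wrist_force: [-0.6, 0.1, 0.2]
finger_gap: 0.653
ptr none
mark [249 117  14  69 789] cen (np.float32(255.1204), np.float32(149.89227)) [0.624  0.1672] dir 82.39296054626703 bearing 21.047291581490043 bottom [250. 185.]
mark [221 155   7   5  25] cen (np.float32(224.32), np.float32(156.68)) [0.5706 0.1623] dir -15.576398458726317 bearing 7.037526550199372 bottom [226. 159.]
net yaw -7.027505976478551
[-8.10397055  0.54024367]
[0.62313095 0.15554675 0.32910236] (array([ 1.466e+02,  2.000e-01, -1.000e-01]), array([ 0., -0.,  0.]))
```

```bash
python3 -m inch '{"travel":[[60,0,0],[110,0,0],[135,0,0],[146,0,0],[146,0,0]],"turn":[[0,0,0],[0,0,0],[0,0,0],[0,0,0],[0,0,0]]}' && python3 -m inch '{"travel":[[0,0,0],[0,0,0],[0,0,0],[0,0,0],[0,0,0],[0,0,0]],"turn":[[0,0,0],[0,0,0],[0,0,0],[0,0,0],[0,0,0],[0,0,0]]}' 0 40; python3 - <<'E'
from h import *
p,r=pose();print(p,np.degrees(np.arctan2(*r.as_matrix()[[1,0],1])))
for a in range(4,37,4):
    t=np.radians(a);c,s=np.cos(t),np.sin(t);d=np.array([-45*c+43*s+45,43*c+45*s-43]);print(a,"x",-d[1].round(1),"y",d[0].round(1))
E
```

```text
t: 73.85
ee_pos: [0.6231, 0.1557, 0.1832]
orientation: [-2.373, 1.57, 2.214]
wrist_force: [0.2, 0.9, 0.6]
finger_gap: 0.654
t: 74.6
ee_pos: [0.6226, 0.1558, 0.1832]
orientation: [-1.859, 1.569, 2.729]
wrist_force: [-2.8, -0.4, 1.2]
finger_gap: 0.137
[0.62260203 0.15581514 0.18321463] -7.162791120559357
4 x -3.0 y 3.1
8 x -5.8 y 6.4
12 x -8.4 y 9.9
16 x -10.7 y 13.6
20 x -12.8 y 17.4
24 x -14.6 y 21.4
28 x -16.1 y 25.5
32 x -17.3 y 29.6
36 x -18.2 y 33.9
```

```bash
python3 -m inch '{"travel":[[-3,3.1,0],[-5.8,6.4,0],[-8.4,9.9,0],[-10.7,13.6,0],[-12.8,17.4,0],[-14.6,21.4,0],[-16.1,25.5,0],[-16.7,27.5,0]],"turn":[[0,0,-4],[0,0,-8],[0,0,-12],[0,0,-16],[0,0,-20],[0,0,-24],[0,0,-28],[0,0,-30]]}'; python3 -m inch '{"travel":[[0,0,0]],"turn":[[0,0,0]]}'; python3 - <<'E'
from h import *
p,r=pose();M=r.as_matrix();print(p,"tilt tool",np.degrees(np.arctan2(-M[0,0],-M[2,0])),"yaw",np.degrees(np.arctan2(M[1,1],M[0,1])),ctrl.sense()["wrist_force"])
ps=np.radians(-7.2);u=np.array([np.cos(ps),np.sin(ps),0]);b=p-M[:,0]*.015; d=b-np.array([.668,.1503,.14]); print("bar rel",d@u,d[2],"theta",np.degrees(np.arctan2(45,58)-np.arctan2(-(d@u),d[2])))
E
```

```text
t: 75.6
ee_pos: [0.6486, 0.1524, 0.1998]
orientation: [-1.57, 1.04, 3.018]
wrist_force: [-8.0, -2.4, 3.6]
finger_gap: 0.134
t: 75.72
ee_pos: [0.6487, 0.1523, 0.1999]
orientation: [-1.57, 1.038, 3.018]
wrist_force: [0.7, -2.0, 3.9]
finger_gap: 0.138
[0.64866415 0.1522965  0.19987266] tilt tool 30.358243300646688 yaw -7.0997916746596195 [ 0.67895839 -1.97686904  3.88478191]
bar rel -0.011809410122583148 0.072790532108746 theta 28.59125443654548
```

```bash
python3 -m inch '{"travel":[[-0.5,0.7,0],[-1,1.2,0],[-1,1.2,0],[-1,1.2,0]],"turn":[[0,0,-0.4],[0,0,-0.8],[0,0,-0.8],[0,0,-0.8]]}'; cat > th.py <<'E'
from h import *
p,r=pose();M=r.as_matrix();print(p,"tilt tool",np.degrees(np.arctan2(-M[0,0],-M[2,0])),"yaw",np.degrees(np.arctan2(M[1,1],M[0,1])),ctrl.sense()["wrist_force"])
ps=np.radians(-7.2);u=np.array([np.cos(ps),np.sin(ps),0]);b=p-M[:,0]*.015; d=b-np.array([.668,.1503,.14]); print("bar rel",d@u,d[2],"theta",.3+np.degrees(np.arctan2(45,58)-np.arctan2(-(d@u),d[2])))
E
python3 th.py
```

```text
t: 76.22
ee_pos: [0.6492, 0.1522, 0.2001]
orientation: [-1.569, 1.021, 3.02]
wrist_force: [-6.5, -1.5, 1.9]
finger_gap: 0.139
[0.64922864 0.15221985 0.20014583] tilt tool 31.302425131818445 yaw -7.04764518378239 [-6.52119211 -1.54947745  1.94897384]
bar rel -0.011028591127444101 0.07293668083026661 theta 29.50810030283074
```

```bash
python3 -m inch '{"travel":[[0,0,0],[0,0,0],[0,0,0],[0,0,0],[-25,0,0],[-60,0,0],[-110,0,0],[-140,0,0]],"turn":[[0,0,0],[0,0,0],[0,0,0],[0,0,0],[0,0,0],[0,0,0],[0,0,0],[0,0,0]]}' 60; python3 - <<'E'
from h import *
print(pose()[0],to([.52,.1685,.38],Rt=down(np.radians(-7.2))))
E
```

```text
t: 77.22
ee_pos: [0.7036, 0.1372, 0.3026]
orientation: [-1.736, 1.112, 2.777]
wrist_force: [1.9, -0.6, -1.8]
finger_gap: 0.654
[0.70362709 0.13724993 0.30262828] (array([  11.6, -201.3,    3.2]), array([-4.1, -5.3, 25.8]))
```

```bash
python3 -m inch '{"travel":[[-40,-25,0],[-50,-75,0],[-30,-120,1],[0,-165,2],[11.6,-201,3],[11.6,-201,3],[11.6,-201,3]],"turn":[[0,0,3],[-1,-1,9],[-2,-3,16],[-3,-4,22],[-4.1,-5.3,25.8],[-4.1,-5.3,25.8],[-4.1,-5.3,25.8]]}'; python3 - <<'E'
from h import *
(x,rr),ob=lookstand(("wrist","side","wrist","side"),[.668,.1503,-.12,.5],(2,3)); print("deg",np.degrees(x[2:]))
print([(o[1],a.round(1).tolist()) for o,a in zip(ob,rr)])
E
python3 pm.py w20.png 2>&1|grep -E "ptr|mark|expect|net"
```

```text
t: 78.1
ee_pos: [0.5207, 0.1685, 0.3804]
orientation: [1.645, 1.569, -0.052]
wrist_force: [0.6, -0.8, -0.2]
finger_gap: 0.653
deg [-8.00843349 31.47784116]
[('bar', [-0.9, -0.0]), ('bore0_mouth', [-1.1, -2.5]), ('bore0_bottom', [-0.4, 0.9]), ('bore1_mouth', [-2.0, -0.5]), ('bore1_bottom', [-2.7, -1.7]), ('bore2_mouth', [-3.1, -0.8]), ('bore2_bottom', [-0.3, 0.8]), ('bar', [-0.0, 1.0]), ('bore0_mouth', [-2.3, -1.8]), ('bore0_bottom', [1.8, -0.8]), ('bore1_mouth', [1.4, -0.5]), ('bore1_bottom', [2.7, 1.4]), ('bore2_mouth', [2.2, -4.4]), ('foot', [1.0, 0.1]), ('bar', [1.8, -5.3]), ('bore0_mouth', [-1.6, -0.9]), ('bore0_bottom', [3.5, -0.6]), ('bore1_mouth', [-0.7, 0.5]), ('bore1_bottom', [-2.8, 1.4]), ('bore2_mouth', [-0.8, -0.2]), ('bore2_bottom', [1.0, -0.0]), ('bar', [-2.6, -3.0]), ('bore0_mouth', [-3.2, -0.7]), ('bore0_bottom', [1.6, -1.6]), ('bore1_mouth', [0.7, -5.4]), ('bore1_bottom', [-0.2, 0.5]), ('bore2_mouth', [-2.5, -2.4]), ('bore2_bottom', [-2.1, 2.9]), ('foot', [-0.1, -0.6])]
expect [285.79585272 152.05632991]
ptr [287 151  21   4  72] cen (np.float32(297.45834), np.float32(152.69444)) [0.5989 0.1584] dir -5.073178680337975 bearing 6.692893932962603 bottom [287. 154.]
mark [279 149   7   6  38] cen (np.float32(282.1316), np.float32(151.5)) [0.5713 0.1632] dir 9.438927346739462 bearing 7.590014141563404 bottom [280. 154.]
net yaw -1.6320062839133354
```

```bash
python3 - <<'E'
from h import *
c,im=shot("side")
for n in("mug","small_basket","glue","weight"): print(n,[np.round(d["uv"],0).tolist() for d in ctrl.mark_of("side",n)[:1]])
print("rods",[(np.round(d["uv"],0).tolist(),round(d["score"],2)) for d in ctrl.mark_of("side","rod")])
ps=np.radians(-7.2);A=np.array([.668,.1503,.14])
for y in(-.055,0,.055): print(proj(c,A+R.from_euler('ZY',[ps,np.radians(30)]).apply([-.055,y,0])).round(0),proj(c,A+R.from_euler('ZY',[ps,np.radians(30)]).apply([-.155,y,0])).round(0))
s=ctrl.sense();print(s["wrist_force"],s["t"])
E
python3 -c "
from station import ctrl; print(ctrl.sign_off())"
```

```text
mug []
small_basket [[197.0, 340.0]]
glue [[279.0, 350.0]]
weight [[223.0, 173.0]]
rods [([233.0, 196.0], 0.64), ([226.0, 211.0], 0.57), ([218.0, 224.0], 0.54)]
[236. 195.] [264. 195.]
[225. 209.] [254. 211.]
[215. 225.] [243. 227.]
[-0.89903949  0.39844719  0.21331541] 81.15
the job is handed in; nothing more can be done
None
```

The job is done and handed in at about 81 s of the 210 s allowed. The sign-off reports no verdict.

**What I did**
- I swivelled the head to the mark by its bar, which took one extra correction of about 4°. I then pressed it level to the stop.
- I started the three rods about 60 mm into bores 2, 1 and 0 and let each go. Only then did I take each further back and push it to the bottom with the head level.
- Last, I tipped the head to 30° and released it.

**Last checks**
- **Depth:** the rear ends all stopped firmly against the pushing fingers and lined up to within 1–2 mm. In the side view after tipping, the rod centres were within 2–4 pixels of where home rods should be.
- **Squareness:** the pointer bearing was 6.7° against 7.6° for the mark, so within about 1°. The trained network's yaw estimates disagreed: the full fit gave -8.0°, and a second fit that fixed the head level gave -1.6°. I discounted the second because the head was tipped.
- **Tilt:** the bar position gave 29.5°, the gripper's own angle before release 31.3° and the camera fit 31.5°.
- **Other things:** the basket, glue and weight showed in the side view where they were at the start, to within the network's usual scatter. The network did not report the mug in that last picture. I never worked near it, but its final position is unconfirmed.

I used all 16 picture views before the rod-end taps, so everything after that was checked by numbers only.

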